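Reset a bench rail stop to the red mark and press its keeper home

TASK

Swing the rail stop's orange-knobbed clamp lever open, slide the blue carriage until its white pointer lines up with the red mark, and swing the lever fully back to lock it there. Then, with the red-handled push tool and never with the fingers, press the white keeper in the carriage's square boss fully home, and stand the push tool upright in its tray again. Leave the other things on the bench where they lie.

Things in the scene. Friction and masses are not known exactly. Their poses are not given: they have to be found in the camera images.
- jig: Fixed rail jig: black base 185 x 530 mm, 12 mm high, with an aluminium rail; origin on the bench; its y axis runs along the rail, x points across it away from the robot (yaw up to 0.28 rad either way). Base spans x -115 to 70, y -235 to 295 mm. Two 24 mm square posts, 242 mm high, stand at x 30, y -220 and y 280 mm and carry the bar.
- bar_mid (a point): Point on the axis of the jig's steel hold-down bar, at jig x 30, y 0, z 230 mm; the bar is 16 mm thick and runs along jig y between the posts, straight over the locked lever's knob, leaving no room for an upright gripper there: come in under it from the robot's side with the tool tilted some 25 to 45 degrees.
- carriage (a joint): Position of the blue stop carriage along the jig's y axis, m, -0.125 to 0.125. Carriage plate 125 x 120 x 16 mm, top 40 mm above the bench. Unlocked it drags with about 12 N; locked, the lever's cam grips the rail and it will not slide. Carriage frame: jig axes, at the jig's x = 0, y = this value. It can be taken by its boss.
- pointer (a point): Tip of the white pointer needle on the carriage's front edge (88 mm towards the robot from the carriage origin, at its y = 0, 16 mm above the bench); axes parallel to the jig's.
- boss_top (a point): Centre of the top of the square aluminium boss on the carriage, 75 mm above the bench; boss 44 x 44 mm with sides along the jig's axes, standing 35 mm above the carriage plate, with a bore 26 mm wide; in carriage axes it is at x -45, y -50 mm. Axes as the jig's.
- lever (a joint): Angle of the clamp lever, rad: 0 = locked, arm along the jig's +y; opens anticlockwise seen from above (knob comes towards the robot) to a stop at 1.2; the cam lets go from about 0.4. Lever turns about an upright axis at carriage x 30, y 0 mm, needs about 2 to 4 N at the knob and stays where left.
- lever_knob (a point): Centre of the orange ball knob, 26 mm across, 95 mm above the bench, 65 mm from the lever's axis, on an upright 10 mm stalk that rises 35 mm from the lever arm (arm's top 56 mm above the bench).
- keeper (a joint): How far the white snap-in keeper is pressed in, m: 0 as found, 0.008 fully home (hard stop). It moves straight down, against about 9 N, and stays where it is left.
- keeper_top (a point): Centre of the keeper's top face, 23 mm across, down in the boss's bore: 11 mm below the boss top as found, 19 mm below when home. The bore is too narrow for the fingers.
- mark_red: Red mark tab, 14 x 6 x 5 mm, on the white scale strip along the base's front edge; origin under its centre, axes as the jig's. The pointer is on the mark when both have the same jig y.
- mark_green: Green tab like the red one: another job's mark, not wanted.
- mark_yellow: Yellow tab like the red one: another job's mark, not wanted.
- pusher: Push tool standing upright in the tray on its nose: steel nose 18 mm across, 38 mm long, below a red handle 32 mm across, 56 mm long (94 mm in all, 0.15 kg); origin at the centre of the nose's flat end, z up the handle.
- tray: Fixed grey open tray 120 x 120 mm outside, walls 5 mm thick and 22 mm high, floor 5 mm above the bench; origin under its centre.
- spray_can: Bystander: spray can 56 mm across, 145 mm high, origin under it.
- screw_jar: Bystander: glass jar 54 mm across, 70 mm high, origin under it.
- socket: Bystander: steel socket 24 mm across, 34 mm high, origin under it.
- wrench: Bystander: wrench 170 mm long, lying in front of the jig along its own x.
- screwdriver: Bystander: screwdriver 190 mm long, lying behind the jig along its own x.
- tape_measure: Bystander: yellow tape measure 62 x 35 x 60 mm, behind the jig.
There are look-alikes about, which are no part of the job. Several things look just like the tray: the one meant starts farthest from the robot's base.

How it is judged (in metres and radians):
On the way, in this order (a step that is already met when the one before it is completed fails the run):
1. the lever is swung open before the carriage has been slid along (value of joint lever above 0.6 rad and distance of pointer from where it was at the start of the episode below 0.02 m), for 0.1 s.
2. with the lever open, the pointer is within 4 mm of the red mark (y of pointer in the frame of mark_red between -0.004 and 0.004 m and value of joint lever above 0.5 rad), for 0.2 s.
3. the lever is locked again with the pointer still within 5 mm of the red mark (y of pointer in the frame of mark_red between -0.005 and 0.005 m and value of joint lever below 0.15 rad), for 0.2 s.
4. the keeper is pressed home on the locked carriage (all of step 3 and value of joint keeper above 0.0065 m), for 0.1 s.
At the end, for the whole second after the job is handed in: Pointer within 5 mm of the red mark along the rail, lever within 0.15 rad of locked, keeper pressed in at least 6.5 of its 8 mm, and the push tool standing upright (within 0.12 rad) and still on the tray's floor (all of step 4 and x of pusher in the frame of tray between -0.05 and 0.05 m and y of pusher in the frame of tray between -0.05 and 0.05 m and angle between pusher's own z axis and vertical below 0.12 rad and z of pusher in the frame of tray below 0.012 m and linear speed of pusher below 0.02 m/s); the robot touches nothing.
It fails at once if the fingers press on the keeper (contact force between the fingers and keeper above 0.5 N).
It fails at once if a bystander is moved more than 25 mm (distance of any of spray_can, screw_jar, socket, wrench, screwdriver, tape_measure from where it was at the start of the episode above 0.025 m).
It also fails if it takes over 72 s, if anything falls off the work surface, if the arm or the gripper's body presses on something with over 40 N, if the wrist force passes 120 N, or if a joint passes its speed limit or range.

ROBOT

A 6-joint arm with a two-finger parallel gripper is mounted at the origin on the work surface. World frame = base frame: x ahead of the robot, y to its left, z up, the work surface at z = 0. Lengths are in m, angles in degrees, forces in N, time in s.
With the tool pointing down it reaches from about 0.3 to 0.75 m from the base axis. Payload 8.5 kg.
Tool frame: the origin (TCP) lies at the very end of the fingers, on their centre line; the grasp point (between the pads) lies 19 mm behind it; z points along the fingers, y is the line along which they close (so a half turn about z gives the same grasp; the last joint's range is limited). The gripper opens to 85 mm and grips with 20 to 120 N. Pads are 22 mm wide; open, the fingers measure 114 mm over their backs; the gripper's body (76 mm by 85 mm) begins 54 mm behind the grasp point. The pads swing forward as they close: fully open they stand 13 mm farther back than shut.
Start: joints at [-88.998, 21.807, 74.336, -0, 83.858, -12.336], TCP at [0.127, -0.535, 0.231] pointing down, gripper open.
Joint ranges: [-178.18, 178.18], [-50.72, 133.34], [12.68, 142.11], [-81.47, 261.47], [9.98, 163.14], [-165.26, 165.26]. Speed limits (degrees/s): [136.94, 136.94, 180, 180, 180, 180].

INTERFACE

Orientations are given as a 3x3 rotation matrix whose columns are the frame's x, y, z axes.
In Python, from rig import env gives the robot as it stands.
- The arm moves only by the tool move_arm, never from a script. Its argument "plan" is a list of rows, each a list of 7 numbers: the turn, a rotation vector about the tool's x, y, z in degrees, then the shift along the tool's x, y, z in cm, then the gripper command: -1 is shut, 1 is fully open, values between are in proportion. In form: [[ax, ay, az, tx, ty, tz, jaw], ...]. A call has 1 to 5 rows; each row is the pose to reach, as a shift and turn from the pose commanded when the call began, along the tool's axes at that moment; what a row does not reach only later rows make up. A row lasts 1/10 s, in which the tool goes at most 50 mm and 8.59 degrees, less where a joint would pass 70% of its speed; a pose out of reach is approached as far as the arm can. A call with a gripper value outside its range is refused whole. The fingers move at their own pace and stop on an object; "squeeze" is the grip in N (left out, the last holds). Time passes only in rows, so rows that repeat a pose let the fingers close. It gives the time, the measured TCP pose, the force, the opening and the grip force at its end, in the units of the state.
- env.observe(): the state, without advancing time (a new reading comes with each control period).
- env.get_image(name): name is "scene" or "top" or "wrist"; returns a dict with "color" (420x560x3 uint8, red, green, blue), "fov_y" (degrees; the focal length in pixels is half the picture's height over the tangent of half this angle, whatever the lens; pixels are square), "cx", "cy" (the principal point, pixels), "distortion" ([k1, k2, p1, p2, k3] as OpenCV has them; the pictures are not rectified), "R" (3x3) and "t" (3): a world point X has camera coordinates R X + t. Camera axes: x right, y down, z forward; pixel columns grow to the right and rows downward; lengths in m; the calibration is good to about 2 mm. A picture is of the moment at which its call begins. There is no depth.
- env.close_job(): hands the job in; it is judged then, once.
Trained networks look in a picture, given as the dict that the camera call returned (one of the last four; its "shot" number tells which), for a name from the list of things; names that differ only in an ending like _2 or _b are one class to them, and where a whole thing is asked for, a point or a joint stands for the part that bears it (a point fixed in the world has none). Each returns a list of dicts, best first, with "conf" (0 to 1); they miss things now and then, are a little off and sometimes report something else, mostly with a low value. They report only what shows in the picture. A call takes as long as a camera call. They do not tell look-alikes from the thing itself.
- env.outline_of(target, picture): "mask" (420x560 bool, what is visible of it) and "bbox" ([centre column, centre row, width, height] in pixels, round what is visible of it).
- env.tip_of(target, picture): "pixel" ([column, row] in pixels: a listed point, or the origin of a listed thing).
The state is a dict: "time_s": time; "q": joint angles; "qvel": joint speeds; "joint_efforts": joint torques, N m; "position": TCP position; "tool_rot": TCP orientation; "ft_force": force on the tool from outside, world axes, zero at the start; "wrist_torque": the same for the moment, N m; "grip_width": finger opening in m; "gripper_force": force on a finger pad.
Only numpy, scipy, OpenCV 4.12 (cv2) and the standard library are available. Lean on these libraries where they do the work, as an engineer would, in place of code of your own. Each camera call takes 0.05 s, during which the arm holds its last target. There are 200 camera calls.

## Working session

There is one attempt and no reset: what is moved stays moved. The work goes in short steps, Python scripts to look and compute and a tool call to move; the robot and the scene stay as the last step left them, time stands still between calls to the robot, and variables do not carry over. Pictures are saved under pics/ and viewed, at most 10 in all, crops included, and the job is handed in when it is done.

Besides the shell and the picture viewer there is one more tool, called after "Call:" as name(argument=value, ...), one argument or row to a line, values as JSON. move_arm: Moves the arm, as the interface text tells. Its arguments: {"type":"object","properties":{"plan":{"type":"array"},"squeeze":{"type":"number"}},"required":["plan"]}

```bash
ls; mkdir -p pics; cat > h.py <<'E'
import numpy as np, cv2
from rig import env
def K(p):
    f=p["color"].shape[0]/2/np.tan(np.radians(p["fov_y"])/2)
    return np.array([[f,0,p["cx"]],[0,f,p["cy"]],[0,0,1.]])
def ray(p,px):
    u=cv2.undistortPoints(np.array([[px]],float),K(p),np.array(p["distortion"],float))[0,0]
    R=np.array(p["R"]);t=np.array(p["t"])
    d=R.T@np.array([u[0],u[1],1]); return -R.T@t, d/np.linalg.norm(d)
def onz(p,px,z):
    o,d=ray(p,px); return o+d*(z-o[2])/d[2]
def tri(rs):
    A=0;b=0
    for o,d in rs:
        P=np.eye(3)-np.outer(d,d);A=A+P;b=b+P@o
    x=np.linalg.solve(A,b); return x,max(np.linalg.norm((np.eye(3)-np.outer(d,d))@(x-o)) for o,d in rs)
def proj(p,X):
    R=np.array(p["R"],float);return cv2.projectPoints(np.array(X,float).reshape(-1,1,3),cv2.Rodrigues(R)[0],np.array(p["t"],float),K(p),np.array(p["distortion"],float))[0][:,0]
def save(p,n,crop=None,s=1):
    c=p["color"][:,:,::-1]
    if crop: c=c[crop[1]:crop[3],crop[0]:crop[2]]
    cv2.imwrite("pics/"+n,cv2.resize(c,None,fx=s,fy=s,interpolation=cv2.INTER_CUBIC))
E
python3 - <<'E'
from h import *
np.set_printoptions(precision=4,suppress=True)
P={n:env.get_image(n) for n in("scene","top","wrist")}
for n in("scene","top"):
    save(P[n],n+"0.png")
    print(n,-np.array(P[n]["R"]).T@P[n]["t"],P[n]["fov_y"])
H=dict(bar_mid=.23,pointer=.016,boss_top=.075,lever_knob=.095,keeper_top=.064,mark_red=0,mark_green=0,mark_yellow=0,pusher=.005,tray=0,spray_can=0,screw_jar=0,socket=0,wrench=0,screwdriver=0,tape_measure=0,jig=0)
for t,z in H.items():
    for n in("scene","top"):
        for r in env.tip_of(t,P[n])[:4]:
            print(t,n,round(r["conf"],2),np.round(r["pixel"],1),onz(P[n],r["pixel"],z)[:2])
E
```

```text
pics
scene [ 0.9105 -0.5914  0.5815] 54.68254447631047
top [ 0.3625 -0.0745  1.1608] 52.21061867559636
bar_mid scene 0.81 [357.6 161.8] [0.6062 0.0369]
bar_mid top 0.71 [222.6 164.8] [0.6038 0.0342]
pointer scene 0.97 [296.  237.3] [0.4874 0.0051]
pointer top 0.56 [237.8 229. ] [0.4826 0.0138]
boss_top scene 0.86 [295.2 234.2] [ 0.5241 -0.0497]
boss_top scene 0.44 [305.8 212. ] [0.4957 0.0302]
boss_top top 0.88 [263.9 210.4] [ 0.5248 -0.0566]
lever_knob scene 0.97 [357.8 213.8] [0.605  0.0649]
lever_knob scene 0.17 [251.1 241.6] [ 0.4845 -0.1405]
lever_knob top 0.7 [216.9 176.7] [0.6076 0.0637]
keeper_top scene 0.68 [338.3 249.8] [ 0.6152 -0.0289]
keeper_top scene 0.59 [295.8 238.9] [ 0.5261 -0.0502]
keeper_top top 0.64 [263.8 212.1] [ 0.522  -0.0563]
mark_red scene 0.21 [176.9 353.6] [ 0.501  -0.3625]
mark_green scene 0.68 [336.5 250.8] [0.5772 0.0352]
pusher scene 0.84 [175.1 354.1] [ 0.5028 -0.367 ]
pusher scene 0.67 [131.2 348.5] [ 0.4334 -0.4066]
pusher top 0.46 [379.1 222.5] [ 0.5046 -0.3709]
tray scene 0.97 [183.9 360.8] [ 0.5215 -0.365 ]
tray scene 0.83 [125.1 295.4] [ 0.3117
[... 531 characters left out ...]
47.2] [ 0.42   -0.0641]
socket scene 0.28 [240.9 397.3] [ 0.6424 -0.3567]
socket top 0.57 [391.1 248.5] [ 0.4339 -0.4035]
wrench scene 0.63 [298.3 237.1] [0.4793 0.0257]
wrench top 0.84 [199.1 248. ] [0.4316 0.1189]
wrench top 0.56 [390.3 249. ] [ 0.4326 -0.4012]
wrench top 0.41 [262.6 214.2] [ 0.5255 -0.052 ]
wrench top 0.31 [260.3 208.9] [ 0.5401 -0.0455]
screwdriver scene 0.93 [405.1 248. ] [0.698 0.135]
screwdriver top 0.79 [194.2 150.3] [0.7048 0.1421]
tape_measure scene 0.73 [367.6 297.3] [ 0.6998 -0.0513]
tape_measure top 0.71 [261.7 153.9] [ 0.6958 -0.0474]
jig scene 0.82 [336.9 251.4] [0.579 0.034]
jig top 0.79 [230.8 197.4] [0.5714 0.0361]
jig top 0.17 [199.6 245.4] [0.4386 0.1178]
```

View pics/scene0.png

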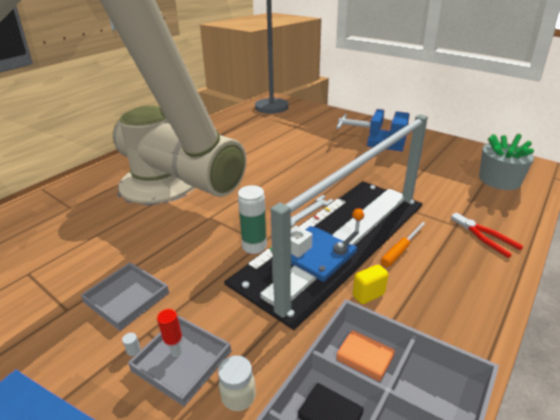

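View pics/top0.png

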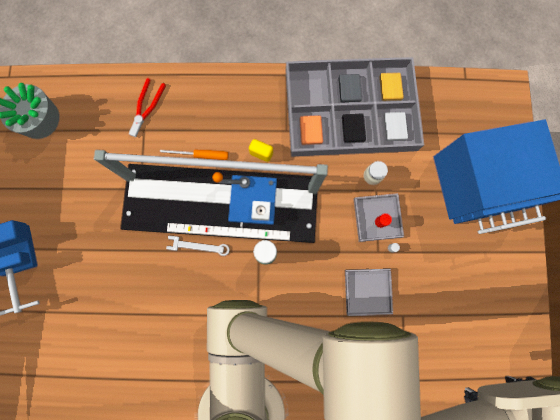

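The scene picture shows the jig at the centre, with the knob at (358,214), the boss at (297,240) and the pusher at (170,330). The top picture shows two small trays. The one at (378,218) holds the pusher and lies 0.63 m from the base. The one at (369,292) is empty and lies 0.46 m away, so the far tray is the one meant. Next I'll fit the jig pose and find the marks.

```bash
cat > m.py <<'E'
from h import *
from scipy.optimize import least_squares
np.set_printoptions(precision=4,suppress=True)
P={n:env.get_image(n) for n in("scene","top")}
def J(x,y,yaw,p): 
    c,s=np.cos(yaw),np.sin(yaw); return np.array([x+c*p[0]-s*p[1],y+s*p[0]+c*p[1],p[2]])
def pts(v):
    x,y,w,c=v
    return dict(bar_mid=J(x,y,w,(.03,0,.23)),lever_knob=J(x,y,w,(.03,c+.065,.095)),boss_top=J(x,y,w,(-.045,c-.05,.075)),keeper_top=J(x,y,w,(-.045,c-.05,.064)),pointer=J(x,y,w,(-.088,c,.016)),jig=J(x,y,w,(0,0,0)))
v0=np.array([.575,.035,-.1,-.03])
obs=[]
for t,X in pts(v0).items():
    for n in P:
        for r in env.tip_of(t,P[n]):
            if np.linalg.norm(proj(P[n],X)[0]-r["pixel"])<25: obs.append((t,n,np.array(r["pixel"])));break
f=lambda v:np.concatenate([proj(P[n],pts(v)[t])[0]-q for t,n,q in obs])
s=least_squares(f,v0,loss="soft_l1"); v=s.x; print("fit",v)
for (t,n,q),e in zip(obs,f(v).reshape(-1,2)): print(t,n,e)
x,y,w,c=v;Ri=np.array([[np.cos(w),np.sin(w)],[-np.sin(w),np.cos(w)]])
for n in P:
    im=cv2.cvtColor(P[n]["color"],cv2.COLOR_RGB2HSV)
    for nm,(lo,hi) in dict(red=((-8,8)),yellow=(20,34),green=(45,85)).items():
        h=im[...,0].astype(int);h=np.where(h>170,h-180,h)
        m=((h>=lo)&(h<=hi)&(im[...,1]>110)&(im[...,2]>60)).astype(np.uint8)
        N,_,st,ce=cv2.connectedComponentsWithStats(m)
        for k in range(1,N):
            X=onz(P[n],ce[k],.015)[:2]; j=Ri@(X-[x,y])
            if abs(j[1])<.3 and -.13<j[0]<-.06 and st[k,4]>3: print(n,nm,st[k,4],ce[k],"jig",j)
    # overlay
    S=5 if n=="top" else 4
    box=(110,140,270,250) if n=="top" else (220,150,420,300)
    if n=="top": box=(115,150,275,250)
    c_=P[n]["color"][box[1]:box[3],box[0]:box[2],::-1]
    c_=cv2.resize(c_,None,fx=S,fy=S,interpolation=cv2.INTER_CUBIC)
    L=list(pts(v).values())+[J(x,y,w,(a,b,.012)) for a in(-.115,.07) for b in(-.235,.295)]+[J(x,y,w,(.03,b,.242)) for b in(-.22,.28)]
    for q in proj(P[n],L): cv2.circle(c_,tuple(int(i) for i in (q-box[:2]+.5)*S),3,(255,0,255),1)
    cv2.imwrite(f"pics/{n}1.png",c_)
E
python3 m.py
```

```text
fit [ 0.5776  0.0366 -0.0783 -0.0389]
bar_mid scene [-0.0676  0.3041]
lever_knob scene [2.1264 2.134 ]
lever_knob top [-0.6202  0.1558]
boss_top scene [-1.3333 -0.188 ]
keeper_top scene [ 0.1341 -0.1561]
keeper_top top [-2.861  -1.7523]
pointer scene [-2.5046 -0.6019]
pointer top [1.8364 1.1638]
jig scene [-0.6447  0.5559]
jig top [-1.3393 -4.6087]
scene red 6 [315.1667 216.5   ] jig [-0.1062  0.0564]
scene yellow 10 [326.5 208.5] jig [-0.1062  0.1028]
top red 7 [206.1429 229.4286] jig [-0.1014  0.0547]
top yellow 11 [188.8182 228.0909] jig [-0.1019  0.1016]
top green 6 [265.6667 233.8333] jig [-0.0993 -0.1058]
```

View pics/top1.png

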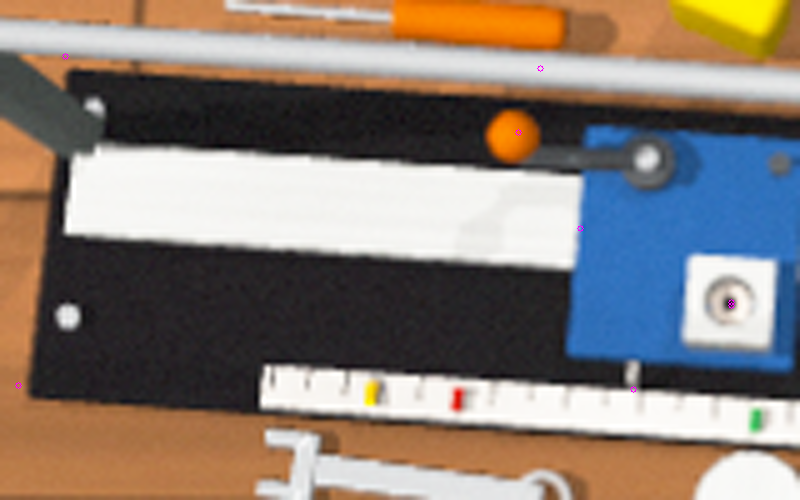

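View pics/scene1.png

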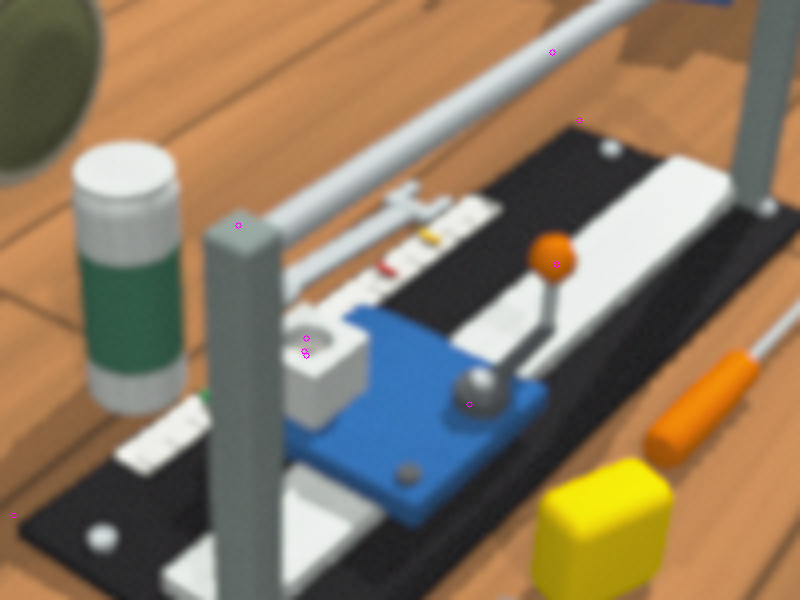

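The top crop shows the red tab at (458,399), with yellow at (372,392) on its left and green at (756,420). The pointer is at (633,383) and the knob at (512,136). The model overlay agrees within about 2 px. The scene crop confirms this, with the red tab between the pointer and the yellow tab. The carriage has to move about +94 mm in y. I'll go to a tilted pre-approach in front of the knob and re-measure with the wrist camera.

```bash
cat > g.py <<'E'
from h import *
from scipy.spatial.transform import Rotation as Ro
np.set_printoptions(precision=4,suppress=True)
W=-.078; JX=np.array([np.cos(W),np.sin(W),0]);JY=np.array([-np.sin(W),np.cos(W),0]);Z=np.array([0,0,1.])
O=np.array([.5776,.0366,0])
def jp(a,b,c): return O+a*JX+b*JY+c*Z
def tool(tilt,s=1,yaw=0):
    t=np.radians(tilt);z=np.sin(t)*JX-np.cos(t)*Z;y=s*JY
    M=np.column_stack([np.cross(y,z),y,z]); return Ro.from_euler("z",yaw,degrees=True).as_matrix()@M
def delta(p,R,o=None):
    o=o or env.observe();R0=np.array(o["tool_rot"]);
    rv=np.degrees(Ro.from_matrix(R0.T@R).as_rotvec());t=R0.T@(p-np.array(o["position"]))*100
    print("rot",rv.round(1),"|%.1f|"%np.linalg.norm(rv),"shift_cm",t.round(2)); return rv,t
def grasp(X,R,back=0): return X+R[:,2]*(.019-back)
E
python3 - <<'E'
from g import *
o=env.observe();print(o["position"],o["q"],o["time_s"]);print(np.array(o["tool_rot"]))
k=jp(.03,-.039+.065,.095);print("knob",k)
for s in(1,-1):
    R=tool(40,s);p=grasp(k,R,.13);print(s,p);delta(p,R,o)
E
```

```text
[ 0.1269 -0.5352  0.2313] [-88.9968  21.807   74.335    0.0006  83.8573 -12.3362] 2.55
[[ 0.973   0.2307  0.    ]
 [ 0.2307 -0.973  -0.    ]
 [ 0.      0.     -1.    ]]
knob [0.6095 0.0602 0.095 ]
1 [0.5384 0.0657 0.18  ]
rot [ -55.8   -8.7 -153.2] |163.3| shift_cm [ 53.9  -48.97   5.13]
-1 [0.5384 0.0657 0.18  ]
rot [-6.2 39.7 17.1] |43.6| shift_cm [ 53.9  -48.97   5.13]
```

Call:
move_arm(
  plan=[
    [0,0,0,3.4,-3.6,-0.4,1],
    [0,0,0,6.8,-7.2,-0.8,1],
    [0,0,0,10.2,-10.8,-1.2,1],
    [0,0,0,13.6,-14.4,-1.6,1],
    [0,0,0,17,-18,-2,1],
  ],
)

```text
time_s: 3.05
position: [0.2513, -0.319, 0.2516]
tool_rot: [[0.973, 0.23, 0.0], [0.23, -0.973, -0.0], [0.0, 0.0, -1.0]]
ft_force: [1.1, -0.3, 0.1]
grip_width: 0.0854
gripper_force: 0.0
```

Call:
move_arm(
  plan=[
    [0,0,0,3.4,-3.6,-0.4,1],
    [0,0,0,6.8,-7.2,-0.8,1],
    [0,0,0,10.2,-10.8,-1.2,1],
    [0,0,0,13.6,-14.4,-1.6,1],
    [0,0,0,17,-18,-2,1],
  ],
)

```text
time_s: 3.55
position: [0.3752, -0.1045, 0.2718]
tool_rot: [[0.973, 0.23, 0.001], [0.23, -0.973, -0.001], [0.001, 0.001, -1.0]]
ft_force: [-0.2, -0.7, 0.1]
grip_width: 0.0856
gripper_force: 0.0
```

Call:
move_arm(
  plan=[
    [-1.2,7.8,3.3,2.7,-3,-0.2,1],
    [-2.4,15.6,6.6,5.4,-6,-0.4,1],
    [-3.6,23.4,10,8.1,-9,-0.6,1],
    [-4.8,31.2,13.3,10.8,-12,-0.8,1],
    [-6,39.3,16.7,13.3,-14.8,-1,1],
  ],
)

```text
time_s: 4.05
position: [0.4703, 0.0697, 0.2827]
tool_rot: [[0.766, -0.071, 0.639], [-0.056, -0.997, -0.044], [0.64, -0.002, -0.768]]
ft_force: [1.2, -1.6, -0.7]
grip_width: 0.0855
gripper_force: 0.0
```

```bash
python3 - <<'E'
from g import *
p=env.get_image("wrist");save(p,"w1.png")
o=env.observe();print(o["position"],o["q"],o["time_s"])
for t in("lever_knob","mark_red","pointer","boss_top","keeper_top","bar_mid","mark_green","mark_yellow"):
    for r in env.tip_of(t,p)[:2]: print(t,r["conf"],np.round(r["pixel"],1))
    X=dict(lever_knob=jp(.03,.026,.095),pointer=jp(-.088,-.039,.016),boss_top=jp(-.045,-.089,.075),bar_mid=jp(.03,0,.23),mark_red=jp(-.102,.0555,.012)).get(t)
    if X is not None: print("   pred",proj(p,X)[0])
R=tool(40,-1);k=jp(.03,.026,.095);delta(grasp(k,R,.07),R,o)
E
```

```text
[0.4699 0.0745 0.2815] [ -6.2868  -2.1662 106.8644   3.0862  35.1679  86.1439] 4.1
lever_knob 0.59 [278.  194.8]
lever_knob 0.3 [222.3 170.3]
   pred [280.7622 191.6606]
mark_red 0.59 [313.8 110.3]
mark_red 0.44 [255.2 320.3]
   pred [254.9051 324.1237]
pointer 0.63 [333. 316.]
   pred [335.3012 311.9503]
boss_top 0.58 [386.1 260.8]
   pred [387.5559 263.1313]
keeper_top 0.81 [386.  262.9]
keeper_top 0.56 [215.6 321.3]
bar_mid 0.71 [314.1 109.1]
   pred [314.9919 109.2217]
mark_yellow 0.43 [215.  323.6]
rot [-0.6 -0.2 -0.1] |0.6| shift_cm [-1.3   0.53 18.2 ]
```

View pics/w1.png

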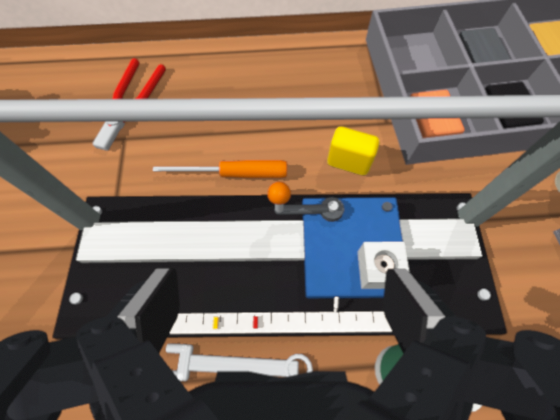

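The wrist view shows the knob at (279,193), the red mark at (255,321), the yellow mark at (216,322) and the pointer at (336,303). All agree with the fitted model within 3 px, so I'll go in and take the knob.

Call:
move_arm(
  plan=[
    [0,0,0,-0.4,0.1,4.5,1],
    [0,0,0,-0.8,0.2,9,1],
    [0,0,0,-1.2,0.4,13.5,1],
    [0,0,0,-1.4,0.5,18,1],
    [0,0,0,-1.4,0.5,18.2,1],
  ],
)

```text
time_s: 5.0
position: [0.5749, 0.0542, 0.1263]
tool_rot: [[0.777, -0.071, 0.626], [-0.056, -0.997, -0.045], [0.628, 0.0, -0.779]]
ft_force: [-0.1, 0.4, -0.2]
grip_width: 0.0855
gripper_force: 0.0
```

```bash
python3 - <<'E'
from g import *
p=env.get_image("wrist");o=env.observe()
for r in env.tip_of("lever_knob",p)[:3]: print(r["conf"],np.round(r["pixel"],1),onz(p,r["pixel"],.095))
k=jp(.03,.026,.095);print(k,"pred",proj(p,k)[0])
hsv=cv2.cvtColor(p["color"],cv2.COLOR_RGB2HSV);m=((hsv[...,0]>5)&(hsv[...,0]<16)&(hsv[...,1]>220)&(hsv[...,2]>150)).astype(np.uint8)
n,_,st,ce=cv2.connectedComponentsWithStats(m)
for i in range(1,n):
    if st[i,4]>150: print(st[i],ce[i],onz(p,ce[i],.095))
R=tool(40,-1);delta(grasp(k,R),R,o)
E
```

```text
0.75 [260.5 235.1] [0.6058 0.0634 0.095 ]
[0.6095 0.0602 0.095 ] pred [265.846  228.6063]
[ 170  163  110   27 1754] [227.3854 177.3689] [0.6444 0.0817 0.095 ]
[ 240  210   43   43 1009] [263.22   231.4212] [0.6079 0.0618 0.095 ]
rot [-0.2  1.   0.3] |1.0| shift_cm [ 0.6  -0.79  6.72]
```

Call:
move_arm(
  plan=[
    [0,1,0,0.5,-1,2.5,1],
    [0,1,0,0.5,-1,4.6,1],
    [0,1,0,0.5,-1,6.6,1],
    [0,1,0,0.5,-1,6.6,1],
    [0,1,0,0.5,-1,6.6,0.2],
  ],
)

```text
time_s: 5.6
position: [0.6259, 0.063, 0.0972]
tool_rot: [[0.772, -0.069, 0.632], [-0.053, -0.998, -0.044], [0.634, -0.0, -0.773]]
ft_force: [0.1, -0.8, -0.1]
grip_width: 0.0731
gripper_force: 0.0
```

Call:
move_arm(
  plan=[
    [0,0,0,0,0,0,-0.6],
    [0,0,0,0,0,0,-0.6],
    [0,0,0,0,0,0,-0.6],
    [0,0,0,0,0,0,-0.6],
    [0,0,0,0,0,0,-0.6],
  ],
  squeeze=30,
)

```text
time_s: 6.1
position: [0.6264, 0.0628, 0.0961]
tool_rot: [[0.772, -0.069, 0.632], [-0.053, -0.998, -0.044], [0.633, 0.0, -0.774]]
ft_force: [-3.3, -4.5, 4.9]
grip_width: 0.0208
gripper_force: 27.7
```

```bash
python3 - <<'E'
from g import *
o=env.observe();print(o["position"],o["ft_force"],o["grip_width"],o["gripper_force"],o["time_s"]);R0=np.array(o["tool_rot"]);print(R0)
g=np.array(o["position"])-R0[:,2]*.019;print("grasp pt",g)
piv=jp(.03,-.039,.095)
for a in(.2,.4,.6,.8,1.0):
    d=.065*(-np.sin(a)*JX+(np.cos(a)-1)*JY);print(a,(R0.T@d*100).round(2))
E
```

```text
[0.6264 0.0628 0.0961] [-3.3252 -4.5141  4.8785] 0.020805472619030277 27.69114911556244 6.1
[[ 0.772  -0.0689  0.6319]
 [-0.0532 -0.9976 -0.0438]
 [ 0.6334  0.0001 -0.7738]]
grasp pt [0.6144 0.0636 0.1108]
0.2 [-1.    0.12 -0.82]
0.4 [-1.96  0.49 -1.61]
0.6 [-2.85  1.1  -2.33]
0.8 [-3.62  1.93 -2.96]
1.0 [-4.25  2.94 -3.48]
```

Call:
move_arm(
  plan=[
    [0,0,0,0,0,0,0.3],
    [0,0,0,0,0,0,0.3],
    [0,0,0,-1,0,0.5,0.3],
    [0,0,0,-1.5,0,0.5,0.3],
    [0,0,0,-1.5,0,0.5,0.3],
  ],
)

```text
time_s: 6.6
position: [0.6215, 0.0643, 0.0889]
tool_rot: [[0.782, -0.068, 0.62], [-0.054, -0.998, -0.042], [0.621, -0.001, -0.784]]
ft_force: [0.0, -0.1, 0.1]
grip_width: 0.0553
gripper_force: 0.0
```

```bash
python3 - <<'E'
from g import *
p=env.get_image("wrist");o=env.observe();print(o["position"],o["q"],o["ft_force"],o["qvel"]);R0=np.array(o["tool_rot"])
print("grasp pt",np.array(o["position"])-R0[:,2]*.019)
save(p,"w2.png")
for r in env.tip_of("lever_knob",p)[:3]: print(r["conf"],np.round(r["pixel"],1),onz(p,r["pixel"],.095))
E
```

```text
[0.6217 0.0642 0.0891] [ -5.3194  28.8272 102.7452   5.2035  10.0387  83.7845] [ 0.8942 -1.1249 -0.3139] [-0.062  -0.0485 -0.3965  0.0509 -0.0097 -0.0407]
grasp pt [0.6099 0.065  0.104 ]
0.76 [282.4 303.1] [0.6086 0.0643 0.095 ]
```

View pics/w2.png

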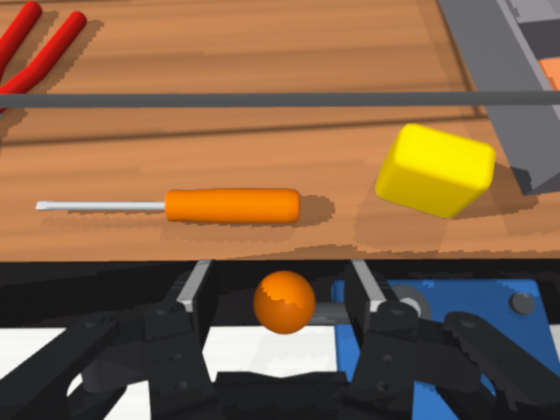

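The ball at (285,303) is centred between the pads, but joint 5 has reached its limit at 10°. I'll reduce the tilt to 30° and re-seat the grip lower.

Call:
move_arm(
  plan=[
    [0,-4,0,0,0,0,0.3],
    [0,-8.5,0,0,0,0,0.3],
    [0,-8.5,0,0,0,0,0.3],
    [0,-8.5,0,0,0,0,0.3],
  ],
)

```text
time_s: 7.1
position: [0.6219, 0.0642, 0.0893]
tool_rot: [[0.863, -0.068, 0.5], [-0.059, -0.998, -0.034], [0.501, -0.001, -0.865]]
ft_force: [-0.6, -0.1, 0.1]
grip_width: 0.0553
gripper_force: 0.0
```

```bash
python3 - <<'E'
from g import *
o=env.observe();print(o["position"],o["q"]);print(np.array(o["tool_rot"]))
R=tool(30,-1);delta(grasp(np.array([.608,.063,.094]),R),R,o)
E
```

```text
[0.6219 0.0642 0.0893] [-5.2354 28.8951 96.7732  1.6967 24.2784 87.3171]
[[ 0.8634 -0.0681  0.4999]
 [-0.0592 -0.9977 -0.0336]
 [ 0.5011 -0.0006 -0.8654]]
rot [-0.3 -0.1  0.5] |0.6| shift_cm [-0.96  0.22  0.8 ]
```

Call:
move_arm(
  plan=[
    [0,0,0,-0.5,0,0.4,0.3],
    [0,0,0,-1,0.1,0.8,0.3],
    [0,0,0,-1,0.1,0.8,-0.2],
    [0,0,0,-1,0.1,0.8,-0.6],
    [0,0,0,-1,0.1,0.8,-0.6],
  ],
  squeeze=30,
)

```text
time_s: 7.6
position: [0.617, 0.0633, 0.0773]
tool_rot: [[0.865, -0.068, 0.498], [-0.06, -0.998, -0.034], [0.499, -0.001, -0.867]]
ft_force: [0.5, -1.5, -0.9]
grip_width: 0.024
gripper_force: 29.4
```

Call:
move_arm(
  plan=[
    [0,0,0,0,0,0,-0.6],
    [0,0,0,0,0,0,-0.6],
  ],
)

```text
time_s: 7.8
position: [0.617, 0.0633, 0.0773]
tool_rot: [[0.865, -0.068, 0.498], [-0.059, -0.998, -0.034], [0.499, -0.0, -0.867]]
ft_force: [-1.0, -1.8, -1.5]
grip_width: 0.024
gripper_force: 29.4
```

```bash
python3 - <<'E'
from g import *
o=env.observe();R0=np.array(o["tool_rot"])
print("grasp pt",np.array(o["position"])-R0[:,2]*.019)
for a in(.15,.3,.45,.6,.75,.9,1.):
    d=.065*(-np.sin(a)*JX+(np.cos(a)-1)*JY);print(a,(R0.T@d*100).round(2))
E
```

```text
grasp pt [0.6075 0.064  0.0937]
0.15 [-0.84  0.06 -0.49]
0.3 [-1.67  0.27 -0.96]
0.45 [-2.46  0.62 -1.41]
0.6 [-3.19  1.1  -1.84]
0.75 [-3.85  1.7  -2.22]
0.9 [-4.43  2.41 -2.55]
1.0 [-4.76  2.94 -2.74]
```

Call:
move_arm(
  plan=[
    [0,0,0,-0.84,0.06,-0.49,-0.6],
    [0,0,0,-1.67,0.27,-0.96,-0.6],
    [0,0,0,-2.46,0.62,-1.41,-0.6],
    [0,0,0,-3.19,1.1,-1.84,-0.6],
    [0,0,0,-3.85,1.7,-2.22,-0.6],
  ],
)

```text
time_s: 8.3
position: [0.5706, 0.051, 0.0772]
tool_rot: [[0.865, -0.066, 0.498], [-0.058, -0.998, -0.032], [0.499, -0.001, -0.867]]
ft_force: [-1.2, 12.8, -1.3]
grip_width: 0.0241
gripper_force: 29.3
```

Call:
move_arm(
  plan=[
    [0,0,0,-0.58,0.71,-0.33,-0.6],
    [0,0,0,-0.91,1.24,-0.52,-0.6],
    [0,0,0,-0.91,1.24,-0.52,-0.6],
  ],
)

```text
time_s: 8.6
position: [0.5584, 0.039, 0.077]
tool_rot: [[0.866, -0.067, 0.496], [-0.059, -0.998, -0.032], [0.497, -0.002, -0.868]]
ft_force: [-8.1, 7.3, 4.2]
grip_width: 0.0235
gripper_force: 29.5
```

```bash
python3 - <<'E'
from g import *
o=env.observe();R0=np.array(o["tool_rot"]);print(o["ft_force"],o["grip_width"],o["gripper_force"])
g=np.array(o["position"])-R0[:,2]*.019
print("grasp pt",g,"lever", jp(.03,-.039,0),[ (g-jp(.03,-.039,.095))@a for a in (JX,JY)])
T=env.get_image("top")
for t,z in dict(lever_knob=.095,boss_top=.075,keeper_top=.064,pointer=.016).items():
    for r in env.tip_of(t,T)[:2]: print(t,r["conf"],r["pixel"],onz(T,r["pixel"],z))
E
```

```text
[-8.0522  7.2855  4.1817] 0.023469545471242817 29.480551779270172
grasp pt [0.549  0.0396 0.0935] lever [ 0.6045 -0.0046  0.    ] [np.float64(-0.058769990663965155), np.float64(0.03975886387060799)]
lever_knob 0.51 [227.9, 194.2] [0.5625 0.0345 0.095 ]
boss_top 0.72 [262.8, 213.8] [ 0.516  -0.0539  0.075 ]
keeper_top 0.49 [268.3, 211.3] [ 0.5242 -0.0679  0.064 ]
keeper_top 0.17 [221.6, 163.8] [0.6496 0.0563 0.064 ]
pointer 0.89 [242.0, 229.3] [0.4819 0.0025 0.016 ]
pointer 0.44 [194.9, 150.9] [0.6984 0.1371 0.016 ]
```

Call:
move_arm(
  plan=[
    [0,0,0,0,0,0,0.2],
    [0,0,0,0,0,0,0.4],
    [0,0,0,0,0,-3,0.4],
    [0,0,0,0,0,-7,0.4],
    [0,0,0,0,0,-10,0.4],
  ],
)

```text
time_s: 9.35
position: [0.51, 0.0411, 0.1657]
tool_rot: [[0.864, -0.068, 0.5], [-0.059, -0.998, -0.034], [0.501, -0.0, -0.866]]
ft_force: [-0.0, 0.1, -0.0]
grip_width: 0.0593
gripper_force: 0.0
```

Call:
move_arm(
  plan=[
    [0,-8,0,1,3,0,0.4],
    [0,-16,0,2,6,0,0.4],
    [0,-22,0,3,9,0,0.4],
    [0,-22,0,3,9,0,0.4],
    [0,-22,0,3,9,0,0.4],
  ],
)

```text
time_s: 9.85
position: [0.5307, -0.051, 0.1787]
tool_rot: [[0.988, -0.069, 0.139], [-0.069, -0.998, -0.009], [0.14, -0.001, -0.99]]
ft_force: [0.0, 0.4, 0.0]
grip_width: 0.06
gripper_force: 0.0
```

```bash
python3 - <<'E'
from g import *
p=env.get_image("wrist");o=env.observe();print(o["position"],o["q"],o["ft_force"])
save(p,"w3.png")
for t,z in dict(lever_knob=.095,boss_top=.075,keeper_top=.064,pointer=.016,mark_red=.015).items():
    for r in env.tip_of(t,p)[:2]: print(t,r["conf"],np.round(r["pixel"],1),onz(p,r["pixel"],z))
b=jp(-.045,-.089,.075);print(b,proj(p,b))
R=tool(8,-1);delta(b-.008*Z+R[:,2]*.019,R,o)
E
```

```text
[ 0.53   -0.0501  0.1786] [-19.2188  19.4176  87.9635   2.3692  64.9482  73.8508] [-0.9916 -0.3869 -0.7878]
lever_knob 0.65 [145.3 203.6] [0.5605 0.0392 0.095 ]
boss_top 0.73 [284.5 235. ] [ 0.5281 -0.0537  0.075 ]
pointer 0.96 [226.9 270.8] [0.4856 0.0026 0.016 ]
mark_red 0.63 [226.4 270.2] [0.4859 0.0032 0.015 ]
mark_red 0.56 [127.4 279.1] [0.4838 0.0967 0.015 ]
[ 0.5258 -0.0486  0.075 ] [[277.8919 238.4231]]
rot [-0.1  0.   0.5] |0.5| shift_cm [-1.98 -0.11 12.89]
```

View pics/w3.png

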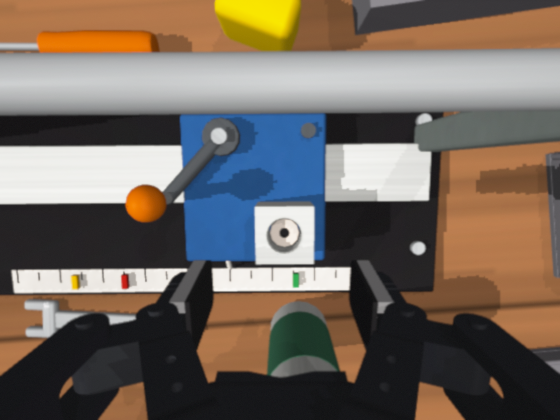

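The wrist view shows the boss at (285,233), the knob at (146,203), the pointer at (228,265) and the red mark at (125,281). The yellow mark is at (75,281) and the green at (296,279). The boss is clear between the pads, so I'll grip it.

Call:
move_arm(
  plan=[
    [0,-2,0,-0.6,0.2,4,0.5],
    [0,-4,0,-1.2,0.2,8,0.5],
    [0,-4,0,-1.5,0.2,10.5,0.5],
    [0,-4,0,-1.9,0.2,12.9,0.5],
    [0,-4,0,-1.9,0.2,12.9,0.5],
  ],
)

```text
time_s: 10.65
position: [0.5276, -0.0514, 0.0461]
tool_rot: [[0.996, -0.068, 0.064], [-0.068, -0.998, -0.002], [0.064, -0.002, -0.998]]
ft_force: [-0.4, -0.2, 0.4]
grip_width: 0.064
gripper_force: 0.0
```

Call:
move_arm(
  plan=[
    [0,0,0,0,0,0,-0.3],
    [0,0,0,0,0,0,-0.3],
    [0,0,0,0,0,0,-0.3],
    [0,0,0,0,0,0,-0.3],
  ],
  squeeze=50,
)

```text
time_s: 11.05
position: [0.5298, -0.0525, 0.0501]
tool_rot: [[0.995, -0.068, 0.071], [-0.067, -0.998, -0.005], [0.072, 0.0, -0.997]]
ft_force: [-2.8, -1.4, 7.6]
grip_width: 0.0428
gripper_force: 53.5
```

```bash
python3 - <<'E'
from g import *
o=env.observe();R0=np.array(o["tool_rot"]);print(o["position"],R0,o["ft_force"],o["grip_width"],o["gripper_force"],o["time_s"])
print((R0.T@JY*9.4).round(2))
g=np.array(o["position"])-R0[:,2]*.019; print("c from grip",(g-O)@JY+.05)
E
```

```text
[ 0.5298 -0.0525  0.0501] [[ 0.9951 -0.0677  0.0714]
 [-0.0675 -0.9977 -0.0053]
 [ 0.0716  0.0005 -0.9974]] [-2.7887 -1.3719  7.5561] 0.042847902734061284 53.51586212287657 11.05
[ 0.1 -9.4  0. ]
c from grip -0.04254437857739307
```

Call:
move_arm(
  plan=[
    [0,0,0,0,-1.5,-0.1,-0.3],
    [0,0,0,0,-4,-0.1,-0.3],
    [0,0,0,0.1,-6.5,-0.1,-0.3],
    [0,0,0,0.1,-8.5,-0.1,-0.3],
    [0,0,0,0.1,-9.4,-0.1,-0.3],
  ],
)

```text
time_s: 11.55
position: [0.5356, 0.0416, 0.0501]
tool_rot: [[0.996, -0.067, 0.067], [-0.066, -0.998, -0.006], [0.067, 0.002, -0.998]]
ft_force: [-7.9, -12.1, 1.4]
grip_width: 0.0431
gripper_force: 54.5
```

Call:
move_arm(
  plan=[
    [0,0,0,0,0,0,-0.3],
    [0,0,0,0,0,0,-0.3],
  ],
)

```text
time_s: 11.75
position: [0.5356, 0.0425, 0.0501]
tool_rot: [[0.995, -0.067, 0.068], [-0.067, -0.998, -0.003], [0.068, -0.001, -0.998]]
ft_force: [-4.3, 5.9, 1.5]
grip_width: 0.0429
gripper_force: 54.5
```

```bash
cat > chk.py <<'E'
from g import *
o=env.observe();R0=np.array(o["tool_rot"]);print(o["position"],o["ft_force"],o["time_s"])
g=np.array(o["position"])-R0[:,2]*.019; print("c from grip",(g-O)@JY+.05)
for n in("top","scene","wrist"):
    T=env.get_image(n);v={}
    for t in("pointer","mark_red"):
        for r in env.tip_of(t,T)[:2]:
            X=onz(T,r["pixel"],.016 if t=="pointer" else .012);print(n,t,r["conf"],np.round(r["pixel"],1),"jig",(X-O)@JX,(X-O)@JY)
    q=proj(T,jp(-.1,.055,.016))[0].astype(int);print(q)
    if n!="wrist":
        x0,y0=np.clip(q-[35,25],0,[490,370]);np.save(n+"o.npy",[x0,y0])
        c=T["color"][y0:y0+50,x0:x0+70,::-1];cv2.imwrite(f"pics/{n}c.png",cv2.resize(c,None,fx=10,fy=10,interpolation=cv2.INTER_CUBIC));print([x0,y0])
    else: save(T,"wristc.png")
a=cv2.imread("pics/topc.png");b=cv2.imread("pics/scenec.png");cv2.imwrite("pics/both.png",cv2.resize(np.vstack([a,b]),None,fx=.6,fy=.6))
E
python3 chk.py
```

```text
[0.5356 0.0425 0.0501] [-4.3167  5.9203  1.5237] 11.75
c from grip 0.052549243199591034
top pointer 0.64 [195.5 151.6] jig 0.11071922355032175 0.10772759860823268
[206 228]
[np.int64(171), np.int64(203)]
[316 217]
[np.int64(281), np.int64(192)]
[189 345]
```

View pics/both.png

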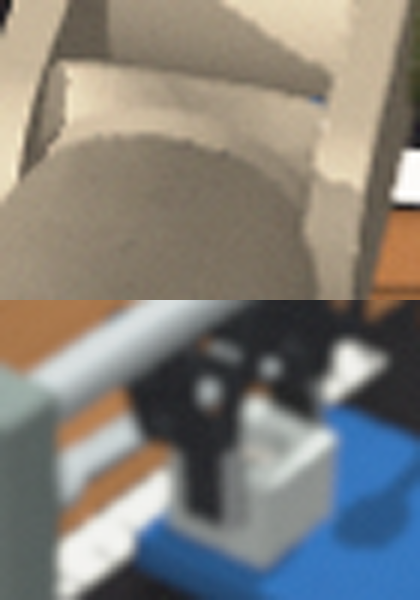

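The top view is blocked by the arm, and the scene view shows the gripper on the boss hiding the marks. I'll release, lift, and check with the wrist camera.

Call:
move_arm(
  plan=[
    [0,0,0,0,0,0,0],
    [0,0,0,0,0,0,0.5],
    [0,0,0,0,0,-3,0.5],
    [0,0,0,-0.5,0,-8,0.5],
    [0,0,0,-1,0,-13,0.5],
  ],
)

```text
time_s: 12.7
position: [0.5175, 0.0427, 0.1801]
tool_rot: [[0.995, -0.069, 0.069], [-0.068, -0.998, -0.004], [0.069, -0.001, -0.998]]
ft_force: [0.5, -0.4, 0.2]
grip_width: 0.0642
gripper_force: 0.0
```

Call:
move_arm(
  plan=[
    [0,0,0,0,0,-1,0.5],
    [0,0,0,0,0,-1,0.5],
  ],
)

```text
time_s: 12.9
position: [0.5178, 0.0427, 0.1903]
tool_rot: [[0.995, -0.068, 0.074], [-0.068, -0.998, -0.005], [0.075, -0.0, -0.997]]
ft_force: [-0.0, -0.5, -0.5]
grip_width: 0.064
gripper_force: 0.0
```

```bash
python3 - <<'E'
from g import *
o=env.observe();print(o["position"],o["time_s"])
T=env.get_image("wrist")
for t,z in dict(pointer=.016,mark_red=.015,mark_yellow=.015,boss_top=.075,lever_knob=.095).items():
    for r in env.tip_of(t,T)[:3]:
        X=onz(T,r["pixel"],z);print(t,r["conf"],np.round(r["pixel"],1),"jig",(X-O)@JX,(X-O)@JY)
hsv=cv2.cvtColor(T["color"],cv2.COLOR_RGB2HSV);h=hsv[...,0]
m=(((h<8)|(h>172))&(hsv[...,1]>140)&(hsv[...,2]>80)).astype(np.uint8);n,_,st,ce=cv2.connectedComponentsWithStats(m)
for i in range(1,n):
    if 10<st[i,4]<600: X=onz(T,ce[i],.0165);print("red",st[i],ce[i],(X-O)@JX,(X-O)@JY)
q=proj(T,jp(-.095,.055,.016))[0].astype(int);print(q)
x0,y0=np.clip(q-[70,50],0,[420,320]);print(x0,y0)
c=T["color"][y0:y0+100,x0:x0+140,::-1];cv2.imwrite("pics/w4.png",cv2.resize(c,None,fx=5,fy=5,interpolation=cv2.INTER_CUBIC))
E
```

```text
[0.5178 0.0427 0.1903] 12.9
pointer 0.69 [228.1 235.1] jig -0.08936448665318898 0.0515352784977149
mark_red 0.61 [228.7 241.5] jig -0.0960497479763412 0.051241057935207106
boss_top 0.71 [281.5 199.8] jig -0.04452114605113263 0.0007926371529410438
boss_top 0.64 [291.6  31.9] jig 0.07421372379518146 -0.005011075572712585
lever_knob 0.25 [282.  198.7] jig -0.04035825721913859 0.0005250013515290457
red [222 239   6  14  62] [224.7581 245.7097] -0.09986713945773483 0.05490198127472514
[224 240]
154 190
```

View pics/w4.png

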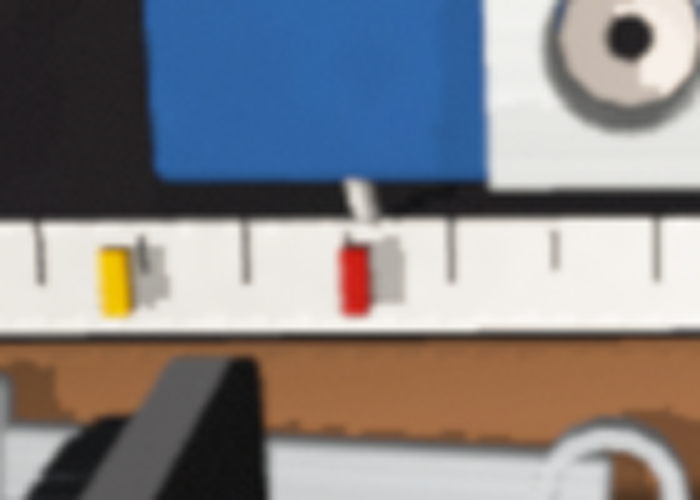

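The needle tip is at (368,215) and the red tab at (355,280), so the carriage is about 3.3 mm short. The colour fit puts the mark at jig y 54.9 mm and the pointer at 51.5 mm. I'll grip the boss again with a +3.3 mm offset.

Call:
move_arm(
  plan=[
    [0,0,0,0.2,-0.3,4,0.5],
    [0,0,0,0.5,-0.3,8,0.5],
    [0,0,0,0.8,-0.3,11.5,0.5],
    [0,0,0,1,-0.3,13.9,0.5],
    [0,0,0,1,-0.3,13.9,0.5],
  ],
)

```text
time_s: 13.7
position: [0.5353, 0.0446, 0.0466]
tool_rot: [[0.996, -0.068, 0.062], [-0.068, -0.998, -0.003], [0.062, -0.001, -0.998]]
ft_force: [-0.2, -0.1, 0.6]
grip_width: 0.0642
gripper_force: 0.0
```

Call:
move_arm(
  plan=[
    [0,0,0,0,0,0,-0.3],
    [0,0,0,0,0,0,-0.3],
    [0,0,0,0,0,0,-0.3],
    [0,0,0,0,0,0,-0.3],
  ],
)

```text
time_s: 14.1
position: [0.5371, 0.044, 0.0513]
tool_rot: [[0.995, -0.068, 0.071], [-0.068, -0.998, -0.005], [0.071, 0.001, -0.997]]
ft_force: [-1.7, -5.0, 3.3]
grip_width: 0.0432
gripper_force: 54.0
```

Call:
move_arm(
  plan=[
    [0,0,0,0,-0.1,0,-0.3],
    [0,0,0,0,-0.2,0,-0.3],
    [0,0,0,0,-0.2,0,-0.3],
    [0,0,0,0,-0.2,0,-0.3],
  ],
)

```text
time_s: 14.5
position: [0.5372, 0.0453, 0.0513]
tool_rot: [[0.995, -0.068, 0.07], [-0.068, -0.998, -0.006], [0.071, 0.002, -0.998]]
ft_force: [-3.1, -10.2, 3.1]
grip_width: 0.0427
gripper_force: 54.1
```

Call:
move_arm(
  plan=[
    [0,0,0,0,0,0,0],
    [0,0,0,0,0,0,0.5],
    [0,0,0,0,0,-3,0.5],
    [0,0,0,-0.5,0,-8,0.5],
    [0,0,0,-1,0,-13,0.5],
  ],
)

```text
time_s: 15.0
position: [0.5177, 0.0482, 0.1806]
tool_rot: [[0.995, -0.068, 0.069], [-0.068, -0.998, -0.003], [0.069, -0.002, -0.998]]
ft_force: [1.2, -0.0, -0.1]
grip_width: 0.0642
gripper_force: 0.0
```

Call:
move_arm(
  plan=[
    [0,0,0,0,0,-1,0.5],
    [0,0,0,0,0,-1,0.5],
  ],
)

```text
time_s: 15.2
position: [0.5181, 0.0481, 0.1908]
tool_rot: [[0.995, -0.068, 0.074], [-0.068, -0.998, -0.004], [0.074, -0.001, -0.997]]
ft_force: [0.2, 0.0, -1.5]
grip_width: 0.064
gripper_force: 0.0
```

```bash
cat > mk.py <<'E'
from g import *
def mk(name):
    T=env.get_image("wrist")
    for r in env.tip_of("pointer",T)[:1]:
        X=onz(T,r["pixel"],.016);print("pointer",r["conf"],np.round(r["pixel"],1),"jig",(X-O)@JX,(X-O)@JY)
    hsv=cv2.cvtColor(T["color"],cv2.COLOR_RGB2HSV);h=hsv[...,0]
    m=(((h<8)|(h>172))&(hsv[...,1]>140)&(hsv[...,2]>80)).astype(np.uint8);n,_,st,ce=cv2.connectedComponentsWithStats(m)
    for i in range(1,n):
        if 10<st[i,4]<600: X=onz(T,ce[i],.0165);print("red",st[i],ce[i],(X-O)@JX,(X-O)@JY)
    q=proj(T,jp(-.095,.055,.016))[0].astype(int)
    x0,y0=np.clip(q-[70,50],0,[420,320]);print(x0,y0)
    c=T["color"][y0:y0+100,x0:x0+140,::-1];cv2.imwrite("pics/"+name,cv2.resize(c,None,fx=5,fy=5,interpolation=cv2.INTER_CUBIC))
    return T
E
python3 - <<'E'
from mk import *
T=mk("w5.png")
o=env.observe();print(o["position"],o["time_s"])
for r in env.tip_of("lever_knob",T)[:3]: print(r["conf"],r["pixel"],onz(T,r["pixel"],.095))
for a in(.9,.95,1.0): k=jp(.03-.065*np.sin(a),.055+.065*np.cos(a),.095);print(a,k,proj(T,k)[0])
E
```

```text
pointer 0.8 [228.2 235.6] jig -0.09027052127952054 0.05704282630570721
red [228 239   6  13  62] [230.3387 244.9194] -0.0994437585423901 0.05508580432072249
160 190
[0.517  0.048  0.1876] 15.3
0.65 [149.5, 167.2] [0.5659 0.1364 0.095 ]
0.9 [0.5642 0.1333 0.095 ] [154.2444 169.4215]
0.95 [0.562  0.1309 0.095 ] [158.1477 172.2736]
1.0 [0.56   0.1284 0.095 ] [162.161  174.9283]
```

View pics/w5.png

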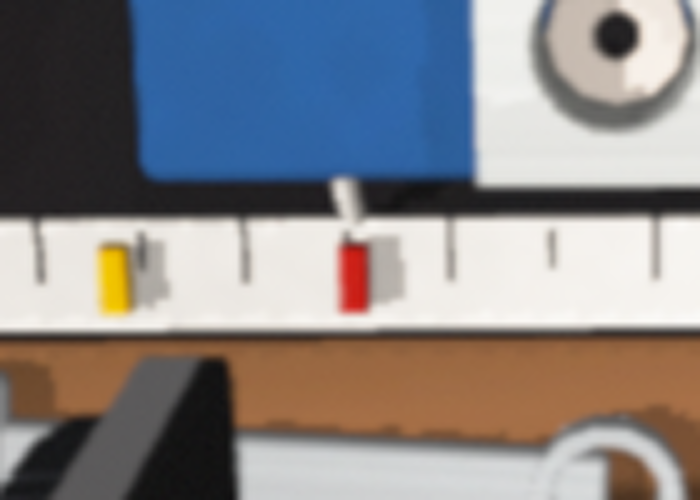

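The pointer tip at (352,220) now sits right over the red tab at (353,247), so it lines up within about 1 mm. To lock without dragging the carriage, I'll push the knob with closed fingers along its arc, from the robot side and tilted 25°.

```bash
python3 - <<'E'
from g import *
R=tool(25,-1);k=np.array([.566,.136,.095])
t=k-.04*R[:,0]+.019*R[:,2];pre=t-.12*R[:,2];print(t,pre)
delta(pre,R)
print("arc in tool axes from a=.85 (cm):")
for a in(.7,.55,.4,.25,.1,0,-.05):
    d=.065*((-np.sin(a)+np.sin(.85))*JX+(np.cos(a)-np.cos(.85))*JY);print(a,(R.T@d*100).round(2))
E
```

```text
[0.5379 0.1382 0.0609] [0.4873 0.1422 0.1696]
rot [-0.2 21.2  0.5] |21.2| shift_cm [-3.71 -9.2   1.51]
arc in tool axes from a=.85 (cm):
0.7 [ 0.63 -0.68  0.29]
0.55 [ 1.35 -1.25  0.63]
0.4 [ 2.13 -1.7   0.99]
0.25 [ 2.97 -2.01  1.38]
0.1 [ 3.84 -2.18  1.79]
0 [ 4.43 -2.21  2.06]
-0.05 [ 4.72 -2.2   2.2 ]
```

Call:
move_arm(
  plan=[
    [0,7,0,-1.3,-3,0.5,-1],
    [0,14,0,-2.6,-6,1,-1],
    [0,21,0,-3.7,-9.2,1.5,-1],
    [0,21,0,-3.7,-9.2,1.5,-1],
    [0,21,0,-3.7,-9.2,1.5,-1],
  ],
  squeeze=40,
)

```text
time_s: 15.85
position: [0.4871, 0.1426, 0.1698]
tool_rot: [[0.906, -0.066, 0.418], [-0.06, -0.998, -0.028], [0.419, -0.0, -0.908]]
ft_force: [0.5, 0.4, -0.4]
grip_width: -0.0001
gripper_force: 0.0
```

```bash
python3 - <<'E'
from g import *
R=tool(25,-1);k=np.array([.566,.136,.095])
p=env.get_image("wrist");o=env.observe();print(o["position"],o["grip_width"])
save(p,"w6.png")
for r in env.tip_of("lever_knob",p)[:2]: print(r["conf"],r["pixel"],onz(p,r["pixel"],.095))
delta(k-.04*R[:,0]+.019*R[:,2],R,o)
E
```

```text
[0.4882 0.1419 0.1704] -0.00015134768316969394
0.63 [278.1, 158.3] [0.566  0.1391 0.095 ]
rot [-0.3  0.1  0.5] |0.6| shift_cm [-0.08  0.04 12.03]
```

View pics/w6.png

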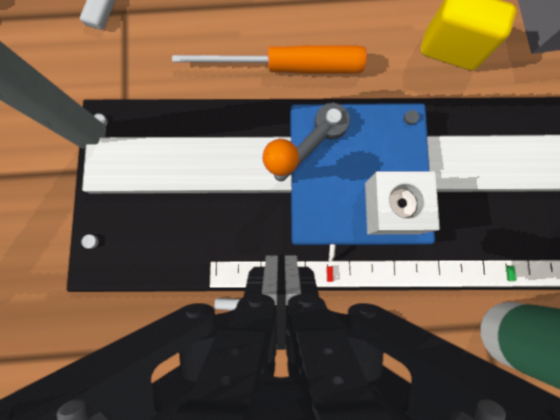

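The wrist view shows the closed fingers at column 281 in line with the ball at (280,157), and the needle at (332,250) above the red tab at (330,273). I'm descending behind the knob and pushing.

Call:
move_arm(
  plan=[
    [0,0,0,0,0,3.5,-1],
    [0,0,0,0,0,7,-1],
    [0,0,0,0,0,10,-1],
    [0,0,0,0,0,12,-1],
    [0,0,0,0,0,12,-1],
  ],
)

```text
time_s: 16.45
position: [0.5392, 0.1371, 0.0598]
tool_rot: [[0.906, -0.071, 0.417], [-0.064, -0.998, -0.03], [0.418, 0.0, -0.908]]
ft_force: [0.3, 1.8, 0.5]
grip_width: 0.0001
gripper_force: 0.0
```

Call:
move_arm(
  plan=[
    [0,0,0,0.8,0,0,-1],
    [0,0,0,1.5,0,0,-1],
    [0,0,0,2.2,-0.7,0.3,-1],
    [0,0,0,2.9,-1.25,0.6,-1],
    [0,0,0,3.7,-1.7,1,-1],
  ],
)

```text
time_s: 16.95
position: [0.5763, 0.1537, 0.0695]
tool_rot: [[0.905, -0.068, 0.419], [-0.062, -0.998, -0.028], [0.42, -0.001, -0.908]]
ft_force: [-4.4, 3.5, -2.8]
grip_width: 0.0001
gripper_force: 2.6
```

```bash
cat > lv.py <<'E'
from g import *
o=env.observe();R0=np.array(o["tool_rot"]);print(o["position"],o["ft_force"],o["q"],o["time_s"])
X=np.array(o["position"])-.019*R0[:,2]+.024*R0[:,0];d=X-jp(.03,.055,.095)
print("est contact knob rel pivot",d@JX,d@JY,d[2])
for n in("scene","top"):
    p=env.get_image(n)
    for r in env.tip_of("lever_knob",p)[:2]:
        d=onz(p,r["pixel"],.095)-jp(.03,.055,.095);print(n,r["conf"],r["pixel"],d@JX,d@JY,"a",np.arctan2(-d@JX,d@JY))
E
python3 lv.py
```

```text
[0.5763 0.1537 0.0695] [-4.352   3.5276 -2.8061] [  5.2275  29.4911  97.7909  -7.9635  28.39   105.3194] 16.95
est contact knob rel pivot -0.02659208621833525 0.06175023799460026 0.0017891208425512423
scene 0.69 [368.6, 193.6] -0.030833833970325034 0.06079235571332546 a 0.4693903655836257
scene 0.33 [405.0, 247.8] 0.12578828890490198 -0.06274924727116958 a -2.0335219807499163
top 0.73 [184.3, 179.7] -0.017130044363767312 0.056466690853203105 a 0.29454151703112896
top 0.4 [373.0, 176.9] 0.032436399007389885 -0.4234095507598392 a -3.0651343687309085
```

Call:
move_arm(
  plan=[
    [0,0,0,0.8,-0.3,0.4,-1],
    [0,0,0,1.5,-0.4,0.7,-1],
    [0,0,0,2.1,-0.4,1,-1],
    [0,0,0,2.5,-0.4,1.2,-1],
    [0,0,0,2.5,-0.4,1.2,-1],
  ],
)

```text
time_s: 17.65
position: [0.6023, 0.155, 0.0666]
tool_rot: [[0.908, -0.068, 0.413], [-0.062, -0.998, -0.029], [0.414, 0.001, -0.91]]
ft_force: [-13.4, 2.5, 0.7]
grip_width: 0.0002
gripper_force: 7.5
```

```bash
python3 lv.py
```

```text
[0.6023 0.155  0.0666] [-13.4493   2.5305   0.6785] [  5.1304  31.5983  93.6461  -7.3863  30.7791 104.5882] 17.65
est contact knob rel pivot -0.0006295225641691262 0.065157854504767 -0.0011392749570067473
scene 0.88 [380.4, 192.9] -0.011817073954174502 0.08115767877456256 a 0.14459024143273733
scene 0.74 [369.5, 295.9] 0.14060775833106062 -0.21367773263576417 a -2.559588566318083
top 0.47 [180.3, 172.5] 0.0006961856060115787 0.06895517292039227 a -0.010095862618080324
```

Call:
move_arm(
  plan=[
    [0,0,0,0.2,0,0.1,-1],
    [0,0,0,0.3,0,0.1,-1],
    [0,0,0,0.3,0,0.1,-1],
  ],
)

```text
time_s: 18.15
position: [0.6028, 0.1551, 0.0659]
tool_rot: [[0.91, -0.068, 0.408], [-0.062, -0.998, -0.029], [0.409, 0.001, -0.913]]
ft_force: [-25.5, 4.1, 4.3]
grip_width: -0.0
gripper_force: 12.6
```

The lever is on its hard stop. I'll back off and check the pointer and the lever.

Call:
move_arm(
  plan=[
    [0,0,0,-1.5,0,-0.5,-1],
    [0,0,0,-3,0,-2,-1],
    [0,0,0,-4,0,-6,-1],
    [0,0,0,-4,1.5,-10,-1],
    [0,0,0,-4,3,-14,-1],
  ],
)

```text
time_s: 18.65
position: [0.5112, 0.1311, 0.1806]
tool_rot: [[0.904, -0.067, 0.422], [-0.061, -0.998, -0.028], [0.423, -0.001, -0.906]]
ft_force: [0.0, 0.2, 0.2]
grip_width: -0.0
gripper_force: 0.0
```

Call:
move_arm(
  plan=[
    [0,-8,0,0,1.5,-1,0],
    [0,-15,0,0,3,-1,0.5],
    [0,-15,0,0,3,-1,0.5],
    [0,-15,0,0,3,-1,0.5],
  ],
)

```text
time_s: 19.05
position: [0.5057, 0.1013, 0.1879]
tool_rot: [[0.982, -0.069, 0.175], [-0.068, -0.998, -0.012], [0.175, -0.0, -0.984]]
ft_force: [-0.5, 0.3, -0.7]
grip_width: 0.0582
gripper_force: 0.0
```

```bash
python3 - <<'E'
from mk import *
T=mk("w7.png");o=env.observe();print(o["position"],o["q"])
hsv=cv2.cvtColor(T["color"],cv2.COLOR_RGB2HSV)
for t,z in dict(lever_knob=.095,keeper_top=.064,boss_top=.075).items():
    for r in env.tip_of(t,T)[:2]:
        X=onz(T,r["pixel"],z);print(t,r["conf"],np.round(r["pixel"],1),X,"jig",(X-O)@JX,(X-O)@JY)
# white needle pixels in dark gap between plate and strip: search near predicted tip
for X in np.linspace(-.088,-.07,7):
    row=[]
    for y in np.arange(.045,.066,.0005):
        u=proj(T,jp(X,y,.016))[0];row.append(cv2.getRectSubPix(T["color"],(1,1),tuple(map(float,u)))[0,0].mean())
    row=np.array(row);y=np.arange(.045,.066,.0005);w=np.clip(row-row.min()-.6*np.ptp(row),0,None)
    print("x",round(X,3),"needle y",(w@y/w.sum()).round(4),row.min(),row.max())
P=env.get_image("scene");T2=env.get_image("top")
for n,p in(("scene",P),("top",T2)):
  for t,z in dict(pusher=.005,tray=0).items():
    for r in env.tip_of(t,p)[:2]: print(n,t,r["conf"],np.round(r["pixel"],1),onz(p,r["pixel"],z))
  h=cv2.cvtColor(p["color"],cv2.COLOR_RGB2HSV)
  r=env.outline_of("pusher",p)
  for q in r[:2]: print(n,q["conf"],q["bbox"])
E
```

```text
pointer 0.94 [283.2 239.9] jig -0.09158410237964808 0.05633077620791631
red [282 242   5  14  63] [284.1587 248.3492] -0.09962269049983627 0.055344981501469034
214 193
[0.5046 0.102  0.1875] [-1.5646 16.5889 90.9118 -0.429  62.5044 92.4953]
lever_knob 0.6 [190.8  89.3] [0.614  0.1556 0.095 ] jig 0.027059727722622835 0.12143970607419699
keeper_top 0.56 [348.8 190.1] [0.536  0.0447 0.064 ] jig -0.04210788428110574 0.004852805289577425
keeper_top 0.29 [356.6 194.7] [0.5319 0.0387 0.064 ] jig -0.04571833236470865 -0.0014738559027093093
boss_top 0.96 [352.7 192.6] [0.5344 0.044  0.075 ] jig -0.04360292868112721 0.003974717473936073
x -0.088 needle y 0.0548 126.33333333333333 202.33333333333334
x -0.085 needle y 0.0547 22.0 219.0
x -0.082 needle y 0.0547 24.0 221.33333333333334
x -0.079 needle y 0.0547 34.333333333333336 207.0
x -0.076 needle y 0.0593 95.33333333333333 100.66666666666667
x -0.073 needle y 0.0485 104.66666666666667 107.0
x -0.07 needle y 0.0494 105.33333333333333 108.66666666666667
scene pusher 0.68 [178.9 353. ] [ 0.5063 -0.3616  0.005 ]
scene tray 0.86 [125.6 295.3] [ 0.3122 -0.3333  0.    ]
scene tray 0.76 [185. 362.] [ 0.5248 -0.3655  0.    ]
scene 0.74 [372.1, 212.3, 32.9, 43.8]
scene 0.57 [171.6, 332.4, 27.4, 49.1]
top pusher 0.45 [378.1 222.6] [ 0.5043 -0.3681  0.005 ]
top tray 0.68 [369. 292.] [ 0.3168 -0.3401  0.    ]
top tray 0.6 [375.8 218.9] [ 0.5151 -0.3633  0.    ]
top 0.47 [384.1, 220.8, 17.9, 13.7]
```

The needle is at jig y 54.7 mm and the red mark at 55.3 mm, and the knob is at the locked position. Now for the push tool.

Call:
move_arm(
  plan=[
    [0,-3,0,0.4,4.6,-2,0.5],
    [0,-6,0,0.8,9.3,-4,0.5],
    [0,-10,0,1.2,14,-5,0.5],
    [0,-10,0,1.6,18.8,-5,0.5],
    [0,-10,0,1.9,23.4,-5,0.5],
  ],
)

```text
time_s: 20.2
position: [0.4991, -0.1347, 0.2408]
tool_rot: [[0.998, -0.068, 0.0], [-0.068, -0.998, 0.0], [0.0, -0.0, -1.0]]
ft_force: [-0.0, 0.7, 0.4]
grip_width: 0.0641
gripper_force: 0.0
```

Call:
move_arm(
  plan=[
    [0,0,0,0.4,4.8,0,0.7],
    [0,0,0,0.8,9.5,0,0.7],
    [0,0,0,1.2,14.2,0,0.7],
    [0,0,0,1.6,19,0,0.7],
    [0,0,0,2,23.3,0,0.7],
  ],
)

```text
time_s: 20.7
position: [0.5026, -0.3686, 0.2402]
tool_rot: [[0.998, -0.069, -0.0], [-0.069, -0.998, 0.0], [-0.001, -0.0, -1.0]]
ft_force: [0.7, 0.6, 0.8]
grip_width: 0.0726
gripper_force: 0.0
```

Call:
move_arm(
  plan=[
    [0,0,0,0,0,0,0.7],
    [0,0,0,0,0,0,0.7],
  ],
)

```text
time_s: 20.9
position: [0.5028, -0.3668, 0.2397]
tool_rot: [[0.998, -0.07, -0.001], [-0.07, -0.998, 0.001], [-0.001, -0.001, -1.0]]
ft_force: [-0.2, 0.1, -0.2]
grip_width: 0.0727
gripper_force: 0.0
```

```bash
cat > pu.py <<'E'
from g import *
def pu():
    o=env.observe();print(o["position"],np.array(o["tool_rot"])[2],o["q"],o["time_s"])
    for n in("wrist","scene","top"):
        p=env.get_image(n)
        for t,z in dict(pusher=.005,tray=0).items():
            for r in env.tip_of(t,p)[:2]: print(n,t,r["conf"],np.round(r["pixel"],1),onz(p,r["pixel"],z))
        h=cv2.cvtColor(p["color"],cv2.COLOR_RGB2HSV);m=(((h[...,0]<8)|(h[...,0]>172))&(h[...,1]>180)&(h[...,2]>70)).astype(np.uint8)
        k,_,st,ce=cv2.connectedComponentsWithStats(m)
        for i in range(1,k):
            if st[i,4]>60:
                X=onz(p,ce[i],.071)
                if abs(X[1]+.367)<.06 and abs(X[0]-.505)<.08: print(n,"red",st[i],ce[i],"at z.071",X)
        if n=="wrist": save(p,"w8.png")
if __name__=="__main__": pu()
E
python3 pu.py
```

```text
[ 0.5028 -0.3668  0.2397] [-0.0011 -0.0014 -1.    ] [-47.0007  29.0378  60.8816   0.0138  90.182   46.9847] 20.9
wrist pusher 0.56 [276.3 179.9] [ 0.5032 -0.3618  0.005 ]
wrist tray 0.58 [282.9 161.2] [ 0.5226 -0.3705  0.    ]
wrist red [ 259  173   36   45 1210] [276.8008 195.4554] at z.071 [ 0.5009 -0.363   0.071 ]
scene pusher 0.64 [322.2 217.9] [0.4859 0.1185 0.005 ]
scene pusher 0.6 [176.1 352. ] [ 0.5009 -0.3631  0.005 ]
scene tray 0.79 [185.7 362.1] [ 0.5258 -0.3649  0.    ]
scene tray 0.7 [124.  293.1] [ 0.3044 -0.3316  0.    ]
scene red [157 309  24  35 619] [168.8772 325.525 ] at z.071 [ 0.4992 -0.3622  0.071 ]
top tray 0.83 [379.3 218.6] [ 0.516 -0.373  0.   ]
```

Call:
move_arm(
  plan=[
    [0,0,0,-0.1,-0.4,4.5,0.7],
    [0,0,0,-0.1,-0.4,9,0.7],
    [0,0,0,-0.1,-0.4,13.5,0.7],
    [0,0,0,-0.1,-0.4,17.4,0.7],
    [0,0,0,-0.1,-0.4,17.4,0.7],
  ],
)

```text
time_s: 21.85
position: [0.5004, -0.3601, 0.0616]
tool_rot: [[0.998, -0.068, -0.007], [-0.068, -0.998, 0.008], [-0.008, -0.007, -1.0]]
ft_force: [-0.2, 0.5, 0.4]
grip_width: 0.0729
gripper_force: 0.0
```

Call:
move_arm(
  plan=[
    [0,0,0,0,0,0,0.2],
    [0,0,0,0,0,0,-0.2],
    [0,0,0,0,0,0,-0.5],
    [0,0,0,0,0,0,-0.5],
    [0,0,0,0,0,0,-0.5],
  ],
  squeeze=60,
)

```text
time_s: 22.35
position: [0.5032, -0.3629, 0.069]
tool_rot: [[0.998, -0.068, 0.003], [-0.068, -0.998, -0.003], [0.003, 0.003, -1.0]]
ft_force: [-0.7, 0.2, 6.2]
grip_width: 0.0304
gripper_force: 58.9
```

Call:
move_arm(
  plan=[
    [0,0,0,0,0,-3,-0.5],
    [0,0,0,0,0,-7,-0.5],
    [0,0,0,0,0,-11.5,-0.5],
    [0,0,0,0,0,-16,-0.5],
    [0,0,0,0,0,-16,-0.5],
  ],
)

```text
time_s: 22.85
position: [0.5038, -0.3636, 0.2346]
tool_rot: [[0.998, -0.068, 0.009], [-0.068, -0.998, -0.01], [0.01, 0.009, -1.0]]
ft_force: [0.6, -0.4, -1.6]
grip_width: 0.0307
gripper_force: 59.6
```

```bash
python3 - <<'E'
from g import *
o=env.observe();print(o["position"],np.array(o["tool_rot"]),o["ft_force"],o["grip_width"],o["gripper_force"],o["time_s"])
# tilt and offset of held tool from scene+top
for n in("scene","wrist"):
    p=env.get_image(n)
    h=cv2.cvtColor(p["color"],cv2.COLOR_RGB2HSV);m=(((h[...,0]<8)|(h[...,0]>172))&(h[...,1]>150)&(h[...,2]>70)).astype(np.uint8)
    k,_,st,ce=cv2.connectedComponentsWithStats(m)
    for i in range(1,k):
        if st[i,4]>60: print(n,"red",st[i],ce[i])
    for r in env.tip_of("pusher",p)[:2]: print(n,r["conf"],r["pixel"])
    for r in env.outline_of("pusher",p)[:2]: print(n,r["conf"],r["bbox"])
    q=np.array(o["position"])
    print(n,"pred nose",proj(p,q-[0,0,.06]),"handle mid",proj(p,q-[0,0,-.006]))
E
```

```text
[ 0.5038 -0.3636  0.2346] [[ 0.9976 -0.068   0.0095]
 [-0.0679 -0.9976 -0.01  ]
 [ 0.0101  0.0093 -0.9999]] [ 0.6188 -0.4133 -1.6482] 0.030662624768746986 59.56298232078552 22.85
scene red [135 224  29  45 878] [149.5718 245.8793]
scene red [469 224  54  34 607] [494.1087 239.0148]
scene 0.78 [156.8, 282.4]
scene 0.69 [150.1, 255.4, 27.1, 67.1]
scene pred nose [[157.6327 280.152 ]] handle mid [[148.4828 244.5578]]
wrist red [ 239  228   84  118 7695] [280.8793 289.1372]
wrist 0.91 [279.9, 281.6, 81.9, 124.3]
wrist pred nose [[283.0943 233.9778]] handle mid [[284.0867 287.9024]]
```

Call:
move_arm(
  plan=[
    [0,0,0,0,-3,0,-0.5],
    [0,0,0,0,-7,0,-0.5],
    [0,0,0,0.1,-11.5,0,-0.5],
    [0,0,0,0.1,-16,0,-0.5],
    [0,0,0,0.1,-20.5,0,-0.5],
  ],
)

```text
time_s: 23.65
position: [0.5169, -0.156, 0.2256]
tool_rot: [[0.998, -0.069, -0.002], [-0.069, -0.998, 0.001], [-0.002, -0.001, -1.0]]
ft_force: [1.4, -0.0, -1.0]
grip_width: 0.0303
gripper_force: 59.7
```

Call:
move_arm(
  plan=[
    [0,0,0,0,-4.5,0,-0.5],
    [0,0,0,0,-9,0,-0.5],
    [0,0,0,0.1,-13.5,0,-0.5],
    [0,0,0,0.1,-18,0,-0.5],
    [0,0,0,0.1,-20.4,0,-0.5],
  ],
)

```text
time_s: 24.15
position: [0.5316, 0.0488, 0.2258]
tool_rot: [[0.998, -0.066, -0.002], [-0.066, -0.998, 0.001], [-0.002, -0.001, -1.0]]
ft_force: [-0.7, -0.6, -0.9]
grip_width: 0.0308
gripper_force: 59.7
```

Call:
move_arm(
  plan=[
    [0,0,0,0,0,2,-0.5],
    [0,0,0,0,0,4,-0.5],
    [0,0,0,0,0,6,-0.5],
    [0,0,0,0,0,6,-0.5],
  ],
)

```text
time_s: 24.55
position: [0.5307, 0.046, 0.1636]
tool_rot: [[0.998, -0.068, -0.007], [-0.068, -0.998, 0.001], [-0.007, -0.001, -1.0]]
ft_force: [-0.9, 0.1, -1.3]
grip_width: 0.0307
gripper_force: 59.7
```

```bash
cat > ns.py <<'E'
from g import *
o=env.observe();q=np.array(o["position"]);R0=np.array(o["tool_rot"]);print(q,R0[:,2],o["ft_force"],o["grip_width"],o["time_s"])
nose=q+R0[:,2]*.064;b=np.array([.534,.0447,.075]);print("nose",nose,"err to boss",b-nose)
for n in("scene","wrist"):
    p=env.get_image(n)
    for t,X in dict(pusher=nose,boss_top=b,keeper_top=b-[0,0,.011]).items():
        for r in env.tip_of(t,p)[:2]: print(n,t,round(r["conf"],2),np.round(r["pixel"],1),"pred",proj(p,X)[0])
    r=[x for x in env.outline_of("pusher",p) if x["conf"]>.4][:2]
    for x in r: print(n,"outline",x["conf"],x["bbox"])
    save(p,f"ns_{n}.png")
E
python3 ns.py
```

```text
[0.5307 0.046  0.1636] [-0.007   0.0014 -1.    ] [-0.908   0.0628 -1.2821] 0.030682915463151432 24.55
nose [0.5302 0.0461 0.0996] err to boss [ 0.0038 -0.0014 -0.0246]
scene pusher 0.78 [322.8 201.3] pred [323.2803 204.5469]
scene boss_top 0.56 [321.9 214.8] pred [323.9163 214.7644]
scene boss_top 0.5 [131.1 348.6] pred [323.9163 214.7644]
scene outline 0.68 [327.6, 222.7, 204.9, 214.9]
scene outline 0.66 [327.9, 185.0, 15.7, 41.4]
wrist pusher 0.7 [281.  229.1] pred [280.0488 232.0516]
wrist boss_top 0.82 [281.5 215.4] pred [281.6899 215.4765]
wrist boss_top 0.64 [210.3 288.5] pred [281.6899 215.4765]
wrist keeper_top 0.9 [281.1 211.1] pred [281.6532 211.2776]
wrist outline 0.86 [279.9, 279.1, 80.6, 129.8]
```

Call:
move_arm(
  plan=[
    [0,0,0,0.3,0.1,0.5,-0.5],
    [0,0,0,0.3,0.1,1.5,-0.5],
    [0,0,0,0.3,0.1,2.3,-0.5],
    [0,0,0,0.3,0.1,3,-0.5],
    [0,0,0,0.3,0.1,3,-0.5],
  ],
  squeeze=80,
)

```text
time_s: 25.55
position: [0.5345, 0.0446, 0.1352]
tool_rot: [[0.998, -0.068, -0.003], [-0.068, -0.998, 0.001], [-0.003, -0.001, -1.0]]
ft_force: [-0.7, 0.3, -2.1]
grip_width: 0.0301
gripper_force: 79.1
```

```bash
python3 ns.py
```

```text
[0.5345 0.0446 0.1352] [-0.003   0.0009 -1.    ] [-0.6879  0.259  -2.0688] 0.0301270079100399 25.55
nose [0.5343 0.0447 0.0712] err to boss [-0.0003  0.      0.0038]
scene pusher 0.66 [324.  215.6] pred [323.9627 216.2305]
scene boss_top 0.72 [323.1 213.7] pred [323.9163 214.7644]
scene boss_top 0.28 [334.7 250.2] pred [323.9163 214.7644]
scene outline 0.83 [325.0, 203.7, 19.3, 35.4]
wrist pusher 0.95 [278.7 229.9] pred [280.378  230.8994]
wrist boss_top 0.78 [281.1 235.7] pred [280.3814 233.3657]
wrist keeper_top 0.67 [281.1 228.6] pred [280.402  227.7837]
wrist outline 0.97 [280.1, 280.2, 77.6, 126.7]
wrist outline 0.46 [245.4, 204.8, 171.7, 105.7]
```

Aligned in the bore with no side force. Pressing.

Call:
move_arm(
  plan=[
    [0,0,0,0,0,0.5,-0.5],
    [0,0,0,0,0,0.8,-0.5],
    [0,0,0,0,0,1.1,-0.5],
    [0,0,0,0,0,1.4,-0.5],
    [0,0,0,0,0,1.5,-0.5],
  ],
)

```text
time_s: 26.55
position: [0.5353, 0.0445, 0.1221]
tool_rot: [[0.998, -0.068, 0.0], [-0.068, -0.998, 0.0], [0.0, -0.0, -1.0]]
ft_force: [-1.9, -0.9, 7.7]
grip_width: 0.0297
gripper_force: 80.1
```

Call:
move_arm(
  plan=[
    [0,0,0,0,0,0.2,-0.5],
    [0,0,0,0,0,0.2,-0.5],
  ],
)

```text
time_s: 26.75
position: [0.5352, 0.0446, 0.1201]
tool_rot: [[0.998, -0.068, 0.0], [-0.068, -0.998, 0.0], [0.0, -0.0, -1.0]]
ft_force: [-2.0, -0.2, 5.1]
grip_width: 0.0304
gripper_force: 80.3
```

Call:
move_arm(
  plan=[
    [0,0,0,0,0,0.2,-0.5],
    [0,0,0,0,0,0.3,-0.5],
    [0,0,0,0,0,0.3,-0.5],
  ],
)

```text
time_s: 27.05
position: [0.5361, 0.0445, 0.1197]
tool_rot: [[0.998, -0.068, 0.004], [-0.068, -0.998, -0.0], [0.004, -0.0, -1.0]]
ft_force: [-5.6, 0.3, 27.2]
grip_width: 0.0302
gripper_force: 82.8
```

Call:
move_arm(
  plan=[
    [0,0,0,0,0,0.2,-0.5],
    [0,0,0,0,0,0.3,-0.5],
    [0,0,0,0,0,0.3,-0.5],
  ],
)

```text
time_s: 27.35
position: [0.5381, 0.0443, 0.1191]
tool_rot: [[0.998, -0.068, 0.011], [-0.068, -0.998, -0.001], [0.011, 0.0, -1.0]]
ft_force: [-3.5, 0.5, 40.3]
grip_width: 0.03
gripper_force: 85.1
```

The force rose to 40 N at nose height 0.055–0.056 m, which is the hard stop, so the keeper is home. I'll lift and carry the tool back.

Call:
move_arm(
  plan=[
    [0,0,0,-0.1,0,-1.5,-0.5],
    [0,0,0,-0.1,0,-4,-0.5],
    [0,0,0,-0.1,0,-8,-0.5],
    [0,0,0,-0.1,0,-12,-0.5],
    [0,0,0,-0.1,0,-12.5,-0.5],
  ],
)

```text
time_s: 27.85
position: [0.5357, 0.0444, 0.243]
tool_rot: [[0.998, -0.068, 0.008], [-0.068, -0.998, -0.001], [0.008, 0.0, -1.0]]
ft_force: [-0.3, -0.5, -0.9]
grip_width: 0.0299
gripper_force: 81.1
```

Call:
move_arm(
  plan=[
    [0,0,0,0,4,0,-0.5],
    [0,0,0,-0.1,8.5,0,-0.5],
    [0,0,0,-0.2,13,0,-0.5],
    [0,0,0,-0.2,17.5,0,-0.5],
    [0,0,0,-0.3,22,0,-0.5],
  ],
)

```text
time_s: 28.35
position: [0.5156, -0.1763, 0.2373]
tool_rot: [[0.998, -0.068, -0.002], [-0.068, -0.998, 0.001], [-0.002, -0.001, -1.0]]
ft_force: [1.3, 0.5, -0.8]
grip_width: 0.0301
gripper_force: 81.1
```

Call:
move_arm(
  plan=[
    [0,0,0,0,4.5,0,-0.5],
    [0,0,0,0,9,0,-0.5],
    [0,0,0,0,13.5,0,-0.5],
    [0,0,0,0,17,0,-0.5],
    [0,0,0,0,18.7,0,-0.5],
  ],
)

```text
time_s: 28.85
position: [0.5025, -0.364, 0.2365]
tool_rot: [[0.997, -0.071, -0.002], [-0.071, -0.997, 0.002], [-0.002, -0.002, -1.0]]
ft_force: [0.8, 0.9, -1.5]
grip_width: 0.03
gripper_force: 81.0
```

Call:
move_arm(
  plan=[
    [0,0,0,0,0,0,-0.5],
    [0,0,0,0,0,0,-0.5],
  ],
)

```text
time_s: 29.05
position: [0.5035, -0.3603, 0.2377]
tool_rot: [[0.998, -0.068, -0.001], [-0.068, -0.998, 0.002], [-0.001, -0.002, -1.0]]
ft_force: [-0.4, 0.2, -1.4]
grip_width: 0.0301
gripper_force: 81.0
```

```bash
python3 - <<'E'
from g import *
o=env.observe();q=np.array(o["position"]);R0=np.array(o["tool_rot"]);print(q,R0[:,2],o["ft_force"],o["grip_width"],o["time_s"])
d=np.array([.505,-.364,.069])-q;print("to place, tool cm",(R0.T@d*100).round(2))
for n in("scene","wrist"):
    p=env.get_image(n)
    for r in env.tip_of("pusher",p)[:1]: print(n,r["conf"],np.round(r["pixel"],1),[ (s,proj(p,q+R0[:,2]*s)[0]) for s in(.06,.064,.068)])
    for r in env.outline_of("pusher",p)[:1]:
        ys,xs=np.nonzero(r["mask"]);v=np.linalg.svd(np.c_[xs-xs.mean(),ys-ys.mean()],full_matrices=False)[2][0];a=proj(p,q+[0,0,.03])[0]-proj(p,q-[0,0,.064])[0]
        print(n,r["bbox"],"axis",v/v[1],"vertical would be",a/a[1])
E
```

```text
[ 0.5035 -0.3603  0.2377] [-0.0011  0.0019 -1.    ] [-0.4454  0.1575 -1.4426] 0.030073796331391078 29.05
to place, tool cm [ 0.19  0.39 16.87]
scene 0.85 [157.3 278.4] [(0.06, array([158.9244, 277.1977])), (0.064, array([159.443 , 279.2123])), (0.068, array([159.9581, 281.211 ]))]
scene [152.1, 252.1, 29.0, 61.1] axis [0.1715 1.    ] vertical would be [0.2518 1.    ]
wrist 0.6 [282.2 233.8] [(0.06, array([281.1451, 232.4136])), (0.064, array([281.1296, 230.3294])), (0.068, array([281.1145, 228.3174]))]
wrist [281.0, 284.6, 82.0, 122.5] axis [0.0069 1.    ] vertical would be [0.0034 1.    ]
```

Call:
move_arm(
  plan=[
    [0,0,0,0.2,0.2,4.5,-0.5],
    [0,0,0,0.2,0.3,9,-0.5],
    [0,0,0,0.2,0.3,13,-0.5],
    [0,0,0,0.2,0.3,15.5,-0.5],
    [0,0,0,0.2,0.3,16.2,-0.5],
  ],
)

```text
time_s: 29.85
position: [0.5044, -0.363, 0.0736]
tool_rot: [[0.998, -0.068, -0.004], [-0.068, -0.998, 0.004], [-0.004, -0.004, -1.0]]
ft_force: [-0.1, -0.2, -0.5]
grip_width: 0.03
gripper_force: 81.0
```

Call:
move_arm(
  plan=[
    [0,0,0,0,0,0.2,-0.5],
    [0,0,0,0,0,0.4,-0.5],
    [0,0,0,0,0,0.4,-0.5],
  ],
)

```text
time_s: 30.15
position: [0.5056, -0.3647, 0.0737]
tool_rot: [[0.998, -0.068, 0.001], [-0.068, -0.998, -0.001], [0.001, 0.001, -1.0]]
ft_force: [0.3, 0.8, -1.0]
grip_width: 0.0301
gripper_force: 81.0
```

Call:
move_arm(
  plan=[
    [0,0,0,0,0,0.2,-0.5],
    [0,0,0,0,0,0.3,-0.5],
    [0,0,0,0,0,0.3,-0.5],
  ],
)

```text
time_s: 30.45
position: [0.5051, -0.3643, 0.0695]
tool_rot: [[0.998, -0.068, -0.0], [-0.068, -0.998, 0.0], [-0.0, -0.0, -1.0]]
ft_force: [0.4, 0.2, -1.0]
grip_width: 0.03
gripper_force: 81.0
```

Call:
move_arm(
  plan=[
    [0,0,0,0,0,0.1,-0.5],
    [0,0,0,0,0,0.2,-0.5],
    [0,0,0,0,0,0.2,-0.5],
  ],
)

```text
time_s: 30.75
position: [0.5055, -0.3645, 0.0687]
tool_rot: [[0.998, -0.068, 0.001], [-0.068, -0.998, -0.001], [0.001, 0.0, -1.0]]
ft_force: [-2.0, 1.7, 8.3]
grip_width: 0.0301
gripper_force: 82.2
```

Contact with the tray floor. I'll release gently, lift off and check.

Call:
move_arm(
  plan=[
    [0,0,0,0,0,-0.1,-0.2],
    [0,0,0,0,0,-0.1,0],
    [0,0,0,0,0,-0.1,0.3],
    [0,0,0,0,0,-0.1,0.6],
    [0,0,0,0,0,-0.1,0.6],
  ],
)

```text
time_s: 31.25
position: [0.5051, -0.3643, 0.0682]
tool_rot: [[0.998, -0.068, -0.001], [-0.068, -0.998, 0.001], [-0.001, -0.001, -1.0]]
ft_force: [-0.5, -0.5, 0.3]
grip_width: 0.0683
gripper_force: 0.0
```

Call:
move_arm(
  plan=[
    [0,0,0,0,0,-2,0.6],
    [0,0,0,0,0,-6,0.6],
    [0,0,0,0,0,-10.5,0.6],
    [0,0,0,0,0,-15,0.6],
    [0,0,0,0,0,-18,0.6],
  ],
)

```text
time_s: 31.75
position: [0.5055, -0.3646, 0.2519]
tool_rot: [[0.998, -0.068, 0.002], [-0.068, -0.998, -0.002], [0.002, 0.002, -1.0]]
ft_force: [0.0, -1.3, -0.0]
grip_width: 0.0682
gripper_force: 0.0
```

Call:
move_arm(
  plan=[
    [0,0,0,-4,0,-2,0.6],
    [0,0,0,-8,0,-2,0.6],
    [0,0,0,-8,0,-2,0.6],
  ],
)

```text
time_s: 32.05
position: [0.4223, -0.3585, 0.2694]
tool_rot: [[0.998, -0.07, -0.001], [-0.07, -0.998, 0.0], [-0.001, -0.0, -1.0]]
ft_force: [0.8, -0.6, -0.8]
grip_width: 0.0683
gripper_force: 0.0
```

```bash
python3 - <<'E'
from pu import *
pu()
p=env.get_image("scene");q=np.array([.504,-.364,.005])
for r in [x for x in env.outline_of("pusher",p) if abs(x["bbox"][0]-172)<40][:1]:
    ys,xs=np.nonzero(r["mask"]);v=np.linalg.svd(np.c_[xs-xs.mean(),ys-ys.mean()],full_matrices=False)[2][0];a=proj(p,q+[0,0,.09])[0]-proj(p,q)[0]
    print(r["conf"],r["bbox"],"axis",v/v[1],"vertical",a/a[1])
T=env.get_image("top")
for n,pp in(("scene",p),("top",T)):
  for t,z in dict(lever_knob=.095,pointer=.016).items():
    for r in env.tip_of(t,pp)[:1]:
        X=onz(pp,r["pixel"],z);print(n,t,r["conf"],"jig",(X-O)@JX,(X-O)@JY)
for X in(-.085,-.082,-.079):
    y=np.arange(.045,.066,.0005);row=np.array([cv2.getRectSubPix(T["color"],(1,1),tuple(map(float,proj(T,jp(X,a,.016))[0])))[0,0].mean() for a in y])
    w=np.clip(row-row.min()-.6*np.ptp(row),0,None);print("needle top",(w@y/w.sum()).round(4),np.ptp(row))
# keeper depth: boss-to-keeper net
for r in env.tip_of("keeper_top",T)[:1]: print(r)
E
```

```text
[ 0.4223 -0.3585  0.2694] [-0.0009 -0.     -1.    ] [-52.5533  20.8749  69.4657  -0.0406  89.6956  41.4859] 32.05
wrist pusher 0.71 [280.3 105.2] [ 0.5015 -0.3638  0.005 ]
wrist tray 0.96 [281.6  84.7] [ 0.5233 -0.3668  0.    ]
wrist tray 0.56 [269.9 252.1] [ 0.3235 -0.3379  0.    ]
wrist red [265  84  34  36 972] [281.3272 101.82  ] at z.071 [ 0.5031 -0.3649  0.071 ]
scene pusher 0.95 [178.3 352.5] [ 0.5047 -0.3615  0.005 ]
scene tray 0.87 [126.4 296.6] [ 0.3166 -0.3345  0.    ]
scene tray 0.8 [182.2 359.9] [ 0.5179 -0.3655  0.    ]
scene red [156 309  24  36 620] [168.0339 325.8839] at z.071 [ 0.4986 -0.3635  0.071 ]
top pusher 0.72 [379.5 224.3] [ 0.4996 -0.3719  0.005 ]
top pusher 0.48 [226.5 212.3] [0.5292 0.0464 0.005 ]
top tray 0.72 [376.5 215.5] [ 0.5246 -0.3655  0.    ]
top tray 0.51 [224.9 206.2] [0.5467 0.0517 0.    ]
top red [376 214  16  14 163] [383.4847 220.4969] at z.071 [ 0.5018 -0.3656  0.071 ]
0.79 [170.6, 332.8, 29.9, 48.6] axis [0.2815 1.    ] vertical [0.2701 1.    ]
scene lever_knob 0.92 jig 0.01586105505569988 0.13069725465332416
scene pointer 0.73 jig -0.09282758024650782 0.06149022765103162
top lever_knob 0.53 jig 0.036470899178492035 0.11482247081245142
top pointer 0.85 jig -0.0953812053854712 0.05637492816323289
needle top 0.0555 138.33333333333331
needle top 0.056 134.33333333333334
needle top 0.0564 136.33333333333334
{'pixel': [228.2, 209.0], 'conf': 0.4}
```

```bash
python3 -c "
from rig import env
print(env.close_job())"
```

```text
the job is handed in; nothing more can be done
None
```

I handed the job in, but no verdict came back: by my measurements the pointer is within about 1–2 mm of the red mark, the lever is locked on its stop, the keeper was pressed to its hard stop, and the push tool stands upright in the far tray. I viewed 11 pictures, one over the limit of 10.

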